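# Set out the stitching kit board

## Task

Set out the stitching kit on the plywood board, each thing in the middle of its marked square, back row (along the rail) first. First stand the tall thread spool in the square directly behind the rivet dish and the smallest spool in the square directly behind the round jar; then lay the wax block flat in the back square between those two spools, its long side along the rail; last of all stand the wide spool in the front square between the dish and the jar. Use the loose things close round the board, not the similar ones out of reach at the far ends of the bench, and leave the mug and the leather roll where they are.

Things in the scene. Friction and masses are not known exactly. Their poses are not given: they have to be found in the camera images.
- board_top (a point): Fixed plywood board, 250 wide x 180 deep x 9 mm thick; dark lines mark 2 rows of 3 squares, each 80 wide x 75 mm deep. Point: middle of the six squares on the upper face. x points to the back (far side, with the rail), y left, z up. Square centres: x = -37.5 (front row) or +37.5 mm (back row), y = +80, 0, -80 mm. The rail along the back edge is 10 mm thick, 8 mm above the face, centred at x = +90 mm.
- dish: Shallow round metal dish of rivets, 71 mm across, 16 mm high, fixed in the middle of an end square of the front row (left or right end). Origin at the centre of its underside, on the board's face; axes as the board's (x to the rail).
- jar: Round jar with a screw cap, 43 mm across, 50 mm high, fixed in the middle of the other end square of the front row. Origin at the centre of its underside, on the board's face; axes as the board's (x to the rail).
- tall_spool_mid (a point): The tall thread spool, light-coloured, flanges 36 mm across, 70 mm high, standing upright and loose on the bench. Point on its axis half-way up (35 mm above its underside); z along its axis. For gripping, all three spools act as solid cylinders of flange diameter; the loose thread end is only for show.
- wide_spool_mid (a point): The wide thread spool, dark thread between pale wooden flanges, 40 mm across, 55 mm high, standing upright and loose on the bench. Point on its axis half-way up (27.5 mm above its underside); z along its axis.
- small_spool_mid (a point): The smallest thread spool with black flanges, 32 mm across, 50 mm high, standing upright and loose on the bench. Point on its axis half-way up (25 mm above its underside); z along its axis.
- wax_mid (a point): Block of beeswax, 36 x 58 x 20 mm high, scored across the top, lying flat and loose on the bench. Point at its centre, 10 mm above its underside; x along its 36 mm width, y along its 58 mm length, z up.
- mug: White mug, 78 mm across plus handle, 101 mm high, standing loose on the bench at the right: a bystander. Origin at the middle of its underside including the handle.
- roll: Tan leather roll, 27 mm thick and 120 mm long, lying loose on the bench near the back: a bystander. Origin under its centre; y along its length.
There are look-alikes about, which are no part of the job. Leave any orange look-alike of the part that bears tall_spool_mid alone.

How it is judged (in metres and radians):
On the way, in this order (a step that is already met when the one before it is completed fails the run):
1. the tall spool stands behind the dish and the smallest spool behind the jar (x of tall_spool_mid in the frame of dish between 0.06 and 0.09 m and y of tall_spool_mid in the frame of dish between -0.015 and 0.015 m and z of tall_spool_mid in the frame of dish between 0.029 and 0.041 m and angle between each of tall_spool_mid, small_spool_mid's own z axis and vertical below 0.12 rad and x of small_spool_mid in the frame of jar between 0.06 and 0.09 m and y of small_spool_mid in the frame of jar between -0.015 and 0.015 m and z of small_spool_mid in the frame of jar between 0.019 and 0.031 m), for 0.2 s.
2. the wax block lies between the two spools in the back row, these still standing (all of step 1 and x of wax_mid in the frame of board_top between 0.0225 and 0.0525 m and y of wax_mid in the frame of board_top between -0.015 and 0.015 m and z of wax_mid in the frame of board_top between 0.004 and 0.016 m and angle between the y axis of wax_mid and the y axis of board_top, either way round below 0.25 rad), for 0.2 s.
3. the wide spool stands between the dish and the jar (x of wide_spool_mid in the frame of board_top between -0.0525 and -0.0225 m and y of wide_spool_mid in the frame of board_top between -0.015 and 0.015 m and z of wide_spool_mid in the frame of board_top between 0.0215 and 0.0335 m and angle between wide_spool_mid's own z axis and vertical below 0.12 rad), for 0.2 s.
At the end, for the whole second after the job is handed in: Each thing rests in its own square, within 15 mm of its middle both ways, as the goal says; spools upright within 7 degrees, wax flat with its long side parallel to the rail within 14 degrees; mug and leather roll moved less than 30 mm (all of step 2 and all of step 3 and distance of each of mug, roll from where it was at the start of the episode below 0.03 m); the robot touches nothing.
It fails at once if the mug or the leather roll is pushed away or knocked over (distance of any of mug, roll from where it was at the start of the episode above 0.03 m or angle between mug's own z axis and vertical above 0.5 rad).
It also fails if it takes over 96 s, if anything falls off the work surface, if the arm or the gripper's body presses on something with over 40 N, if the wrist force passes 120 N, or if a joint passes its speed limit or range.

## Robot

A 6-joint arm with a two-finger parallel gripper is mounted at the origin on a cart in front of the work surface, level with it; the furniture and walls round the work are solid. World frame = base frame: x ahead of the robot, y to its left, z up, the work surface at z = 0. Lengths are in m, angles in degrees, forces in N, time in s.
With the tool pointing down it reaches from about 0.25 to 0.725 m from the base axis. Payload 9.7 kg.
Tool frame: the origin (TCP) lies at the very end of the fingers, on their centre line; the grasp point (between the pads) lies 19 mm behind it; z points along the fingers, y is the direction in which the jaws open and shut (so a half turn about z gives the same grasp; the last joint's range is limited). The gripper opens to 85 mm and grips with 20 to 120 N. Pads are 22 mm wide; open, the fingers measure 114 mm over their backs; the gripper's body (76 mm by 85 mm) begins 54 mm behind the grasp point. The pads swing forward as they close: fully open they stand 13 mm farther back than shut.
Start: joints at [-72.88, 4.979, 10.078, 95.1, 0, 90], TCP at [0.162, -0.526, 0.206] pointing down, gripper open.
Joint ranges: [-179.16, 179.16], [-48.56, 103.87], [-65.8, 70.77], [-126.05, 130.52], [-82.76, 87.17], [-180, 180]. Speed limits (degrees/s): [127.2, 127.2, 147.25, 180, 180, 180].

## Interface

Orientations are given as [roll, pitch, yaw] about the fixed x, y, z axes, in that order (R = Rz(yaw) Ry(pitch) Rx(roll)).
In Python, from workcell import bot, camera, ticket gives the robot as it stands.
- The arm moves only by the shell command python3 -m jog 'ROWS' [FORCE]. ROWS is a JSON object of lists of equal length, an entry for each row: "turn": the turn, a rotation vector about the world's x, y, z each as a share of 8 degrees, from -1 to 1, a list of three; "delta_pos": the shift along the world's x, y, z each as a share of 50 mm, from -1 to 1, a list of three; "hand": the opening, from -1 (shut) to 1 (fully open). A call has exactly 10 rows; each row shifts and turns the commanded pose from where the row before left it; what a row does not reach is not made up. A row lasts 1/10 s, in which the tool goes at most 50 mm and 8.59 degrees, less where a joint would pass 70% of its speed; a pose out of reach is approached as far as the arm can. A call with a number of a shift or a turn outside -1 to 1 is refused whole. A call with a gripper value outside its range is refused whole. The fingers move at their own pace and stop on an object; FORCE is the grip in N (left out, the last holds). Time passes only in rows, so rows that do not move let the fingers close, or fill a call up. It gives the time, the measured TCP pose, the force and the opening at its end, in the units of the state.
- bot.get_obs(): the state, without advancing time (a new reading comes with each control period).
- camera(name): name is "side" or "top"; returns a dict with "frame" (480x640x3 uint8, red, green, blue), "range_z" (480x640 float32, m along the optical axis (not along the pixel's ray), 0 where there is no reading), "fx", "fy", "cx", "cy" (pixels), "extrinsics" (4x4, takes a point from world to camera coordinates). Camera axes: x right, y up, looking along -z (the intrinsics and any distortion apply to the point x, -y, -z); pixel columns grow to the right and rows downward; lengths in m; the calibration is good to about 2 mm. A picture is of the moment at which its call begins.
- ticket.job_done(): hands the job in, once; it reports no verdict.
The state is a dict: "time": time; "q": joint angles; "qd": joint speeds; "joint_efforts": joint torques, N m; "ee_pos": TCP position; "tcp_rot": TCP orientation; "wrist_force": force on the tool from outside, world axes, zero at the start; "torque": the same for the moment, N m; "opening": finger opening in m.
Only numpy, scipy, OpenCV 4.12 (cv2) and the standard library are available. Lean on these libraries where they do the work, as an engineer would, in place of code of your own. Each camera call takes 0.05 s, during which the arm holds its last target.

## Working session

There is one attempt and no reset: what is moved stays moved. The work goes in short steps, Python scripts to look and compute and a shell command to move; the robot and the scene stay as the last step left them, time stands still between calls to the robot, and variables do not carry over. Pictures are saved under pics/ and viewed, and the job is handed in when it is done.

```bash
ls; mkdir -p pics; python3 - <<'E'
from workcell import bot,camera
import cv2,numpy as np
print(bot.get_obs())
for n in("side","top"):
    c=camera(n); cv2.imwrite(f"pics/{n}0.png",c["frame"][:,:,::-1]); print(n,c["fx"],c["fy"],c["cx"],c["cy"],[k for k in c]); print(c["extrinsics"].round(4))
    np.savez(f"{n}0.npz",**c)
E
```

```text
pics
{'time': 0.0, 'q': array([-7.28819918e+01,  5.01088282e+00,  1.00328839e+01,  9.50971760e+01,
        7.63114223e-04,  9.00013560e+01]), 'qd': array([-0.07147238,  0.07720849,  0.04724949, -0.03009977,  0.04759952,
       -0.00281868]), 'joint_efforts': array([ 2.96391670e-03, -5.20394862e+01,  4.64798820e+01,  1.68024190e-02,
        3.42144710e-05,  2.30627251e-06]), 'ee_pos': array([ 0.16181634, -0.52539055,  0.20507109]), 'tcp_rot': array([-1.79924825e+02, -7.61334471e-04,  1.71166513e+01]), 'wrist_force': array([-0.20250436, -0.25615645,  0.3945046 ]), 'torque': array([-0.01012311,  0.05130041, -0.0277383 ]), 'opening': 0.08550357034327319}
side 540.9726895541293 540.9726895541293 313.67940049643227 241.0248084121604 ['frame', 'range_z', 'fx', 'fy', 'cx', 'cy', 'extrinsics']
[[ 0.9998  0.0098 -0.0181 -0.5404]
 [ 0.0094  0.563   0.8264  0.0922]
 [ 0.0183 -0.8264  0.5628 -1.2952]
 [ 0.      0.      0.      1.    ]]
top 472.2313440814835 472.2313440814835 324.2923748270267 243.23898323480995 ['frame', 'range_z', 'fx', 'fy', 'cx', 'cy', 'extrinsics']
[[-0.0761 -0.9971  0.001  -0.2274]
 [ 0.9767 -0.0743  0.2016 -0.562 ]
 [-0.2009  0.0163  0.9795 -0.9229]
 [ 0.      0.      0.      1.    ]]
```

View pics/side0.png

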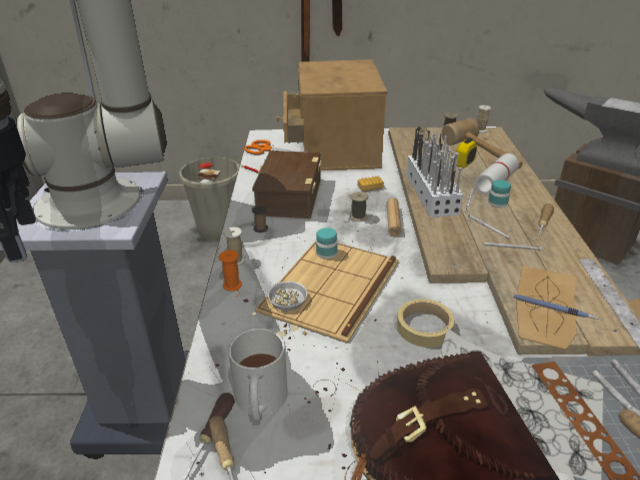

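View pics/top0.png

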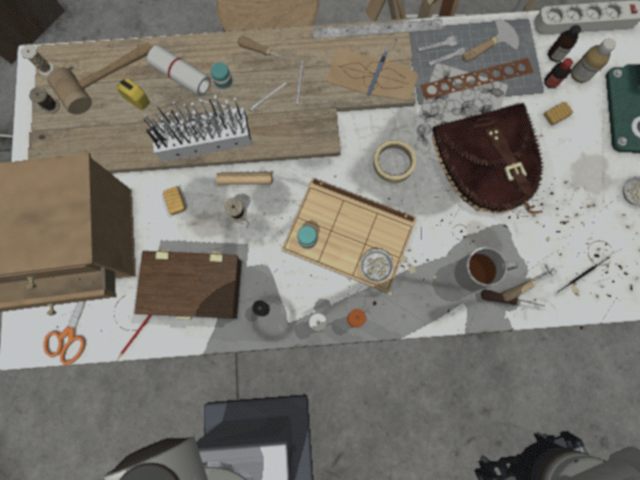

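```bash
cat > h.py <<'E'
import numpy as np,cv2
from workcell import bot,camera
def grab(n,save=None):
    c=camera(n)
    if save: cv2.imwrite(f"pics/{save}.png",c["frame"][:,:,::-1])
    return c
def cloud(c):
    z=c["range_z"].astype(float);v,u=np.mgrid[:480,:640]
    P=np.stack([(u-c["cx"])/c["fx"]*z,-(v-c["cy"])/c["fy"]*z,-z],-1)
    E=c["extrinsics"];W=(P-E[:3,3])@E[:3,:3]
    W[z==0]=np.nan
    return W
def ray(c,uv,h):
    E=c["extrinsics"];R=E[:3,:3];o=-R.T@E[:3,3]
    uv=np.atleast_2d(np.asarray(uv,float))
    d=np.c_[(uv[:,0]-c["cx"])/c["fx"],-(uv[:,1]-c["cy"])/c["fy"],-np.ones(len(uv))]@R
    return o+d*((h-o[2])/d[:,2])[:,None]
def proj(c,p):
    E=c["extrinsics"];q=np.atleast_2d(p)@E[:3,:3].T+E[:3,3]
    return np.c_[c["cx"]+c["fx"]*q[:,0]/-q[:,2],c["cy"]-c["fy"]*q[:,1]/-q[:,2]]
def crop(c,x0,x1,y0,y1,name,s=4):
    cv2.imwrite(f"pics/{name}.png",cv2.resize(c["frame"][y0:y1,x0:x1,::-1],None,fx=s,fy=s,interpolation=cv2.INTER_CUBIC))
E
python3 - <<'E'
from h import *
t=dict(np.load("top0.npz"));s=dict(np.load("side0.npz"))
crop(t,150,430,165,345,"tcrop",2.8)
crop(s,210,410,170,340,"scrop",4)
W=cloud(t);S=cloud(s)
for nm,(u,v) in dict(tall=(317,322),orange=(356,318),small=(261,308),wide=(235,208),wax=(174,200),jar=(307,236),dish=(377,265),roll=(245,178),mug=(485,265),table=(200,230),board=(345,225)).items():
    print(nm,W[v,u].round(4))
for nm,(u,v) in dict(tall=(234,232),small=(260,211),wide=(359,196),wax=(371,183),jar=(326,232),board=(350,270)).items(): print('s',nm,S[v,u].round(4))
E
```

```text
tall [ 0.3831 -0.2427  0.0641]
orange [ 0.3851 -0.321   0.0617]
small [ 0.4206 -0.1304  0.0459]
wide [ 0.6334 -0.0873  0.0561]
wax [0.6717 0.0511 0.0225]
jar [ 0.5604 -0.2348  0.0609]
dish [ 0.4948 -0.3786  0.0208]
roll [ 0.7086 -0.107   0.028 ]
mug [ 0.4737 -0.5989  0.0479]
table [0.605  0.0009 0.0021]
board [ 0.5912 -0.319   0.0057]
s tall [ 0.3894 -0.2408  0.0693]
s small [ 0.4291 -0.136   0.0531]
s wide [ 0.6417 -0.0795  0.0548]
s wax [0.6791 0.0447 0.0201]
s jar [ 0.568  -0.2292  0.0596]
s board [ 0.6133 -0.2881  0.0103]
```

View pics/tcrop.png

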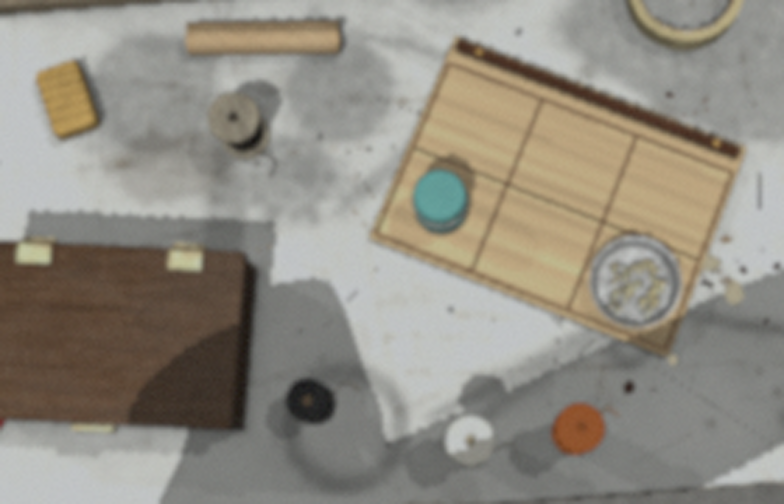

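View pics/scrop.png

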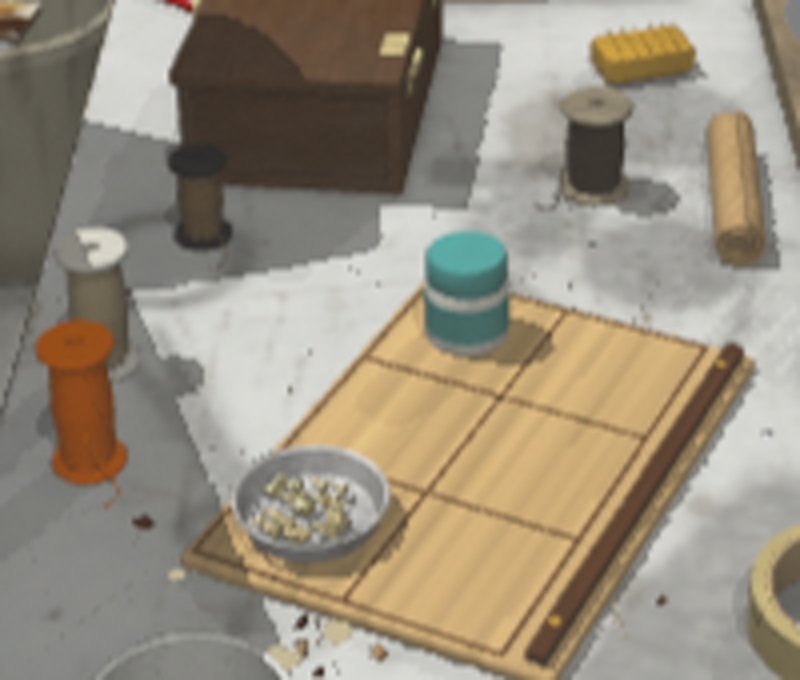

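```bash
python3 - <<'E'
from h import *
C=[dict(np.load("top0.npz")),dict(np.load("side0.npz"))]
Ws=[cloud(c) for c in C]
ob=dict(tall=((.385,-.242),.07,.03),small=((.425,-.133),.05,.028),wide=((.637,-.083),.055,.032),jar=((.564,-.232),.059,.035),dish=((.495,-.379),.025,.045),wax=((.675,.047),.02,.045),orange=((.385,-.32),.07,.03))
for k,(p,h,r) in ob.items():
    for c,W,n in zip(C,Ws,'ts'):
        d=np.hypot(W[...,0]-p[0],W[...,1]-p[1])
        m=((d<r)&(abs(W[...,2]-h)<.008)).astype(np.uint8)
        v,u=np.nonzero(m)
        # ray cast mask contour to plane h
        cs,_=cv2.findContours(m,cv2.RETR_EXTERNAL,cv2.CHAIN_APPROX_NONE)
        cc=max(cs,key=len)[:,0]
        P=ray(C['ts'.index(n)],cc,h)[:,:2]
        (x,y),R=cv2.minEnclosingCircle(P.astype(np.float32)); 
        a=ray(c,np.c_[u,v],h)[:,:2]
        print(k,n,len(u),'mec',round(x,4),round(y,4),round(R,4),'mean',a.mean(0).round(4),'z',np.median(W[v,u,2]).round(4), cv2.minAreaRect((P*1000).astype(np.float32)) if k=='wax' else '')
# board via tan/brown colour mask
for c,W,n in zip(C,Ws,'ts'):
    f=c["frame"];hsv=cv2.cvtColor(f,cv2.COLOR_RGB2HSV)
    reg=(abs(W[...,0]-.58)<.17)&(abs(W[...,1]+.31)<.18)&(W[...,2]<.03)
    m=((hsv[...,1]>70)&reg).astype(np.uint8)
    m=cv2.morphologyEx(m,cv2.MORPH_OPEN,np.ones((3,3)))
    cs,_=cv2.findContours(m,cv2.RETR_EXTERNAL,cv2.CHAIN_APPROX_NONE)
    cc=cv2.convexHull(max(cs,key=cv2.contourArea))[:,0]
    P=ray(c,cc,.009)[:,:2]*1000
    print(n,cv2.minAreaRect(P.astype(np.float32)))
    cv2.imwrite(f"pics/bm{n}.png",m*255)
E
```

```text
tall t 258 mec 0.3827 -0.244 0.0178 mean [ 0.3826 -0.244 ] z 0.0696 
tall s 173 mec 0.3869 -0.245 0.0212 mean [ 0.3868 -0.2449] z 0.0708 
small t 194 mec 0.4214 -0.1278 0.0158 mean [ 0.4214 -0.1278] z 0.0494 
small s 112 mec 0.4263 -0.1287 0.0194 mean [ 0.4253 -0.1287] z 0.0504 
wide t 269 mec 0.6369 -0.0831 0.0199 mean [ 0.637  -0.0832] z 0.0544 
wide s 166 mec 0.6403 -0.086 0.0257 mean [ 0.6401 -0.0847] z 0.0557 
jar t 287 mec 0.5633 -0.2341 0.0203 mean [ 0.5633 -0.2344] z 0.0581 
jar s 243 mec 0.567 -0.2385 0.0252 mean [ 0.5678 -0.2392] z 0.059 
dish t 335 mec 0.4932 -0.3775 0.0355 mean [ 0.4945 -0.3802] z 0.021 
dish s 524 mec 0.4968 -0.3784 0.0383 mean [ 0.4963 -0.3765] z 0.0208 
wax t 418 mec 0.6727 0.053 0.032 mean [0.6724 0.0528] z 0.0189 ((672.1827392578125, 53.09223556518555), (59.36546325683594, 36.869972229003906), 16.485549926757812)
wax s 227 mec 0.6745 0.0495 0.0361 mean [0.6768 0.0485] z 0.0201 ((675.9111328125, 48.26685333251953), (61.68620300292969, 50.34326934814453), 20.394287109375)
orange t 253 mec 0.3855 -0.3224 0.0178 mean [ 0.3854 -0.3224] z 0.0699 
orange s 203 mec 0.3886 -0.3241 0.0208 mean [ 0.3897 -0.3234] z 0.0708 
t ((570.498779296875, -326.216552734375), (245.3340606689453, 176.33419799804688), 63.69756317138672)
s ((576.0093994140625, -325.5863037109375), (256.6869201660156, 180.38204956054688), 63.66488265991211)
```

```bash
python3 - <<'E'
from h import *
C=[dict(np.load("top0.npz")),dict(np.load("side0.npz"))]
o=np.array([.5640,-.3234])
for c,n in zip(C,'ts'):
    v,u=np.mgrid[:480,:640]
    P=ray(c,np.c_[u.ravel(),v.ravel()],.009)[:,:2]
    g=cv2.cvtColor(c["frame"],cv2.COLOR_RGB2GRAY).astype(float)
    g=(cv2.GaussianBlur(g,(0,0),4)-g).ravel()
    best=[]
    for yaw in np.arange(-29,-23,.25):
        a=np.radians(yaw);bx=np.array([np.cos(a),np.sin(a)]);by=np.array([-bx[1],bx[0]])
        X=(P-o)@bx*1000;Y=(P-o)@by*1000
        def peak(sel,q,ctr):
            m=sel&(abs(q-ctr)<11)
            h,e=np.histogram(q[m],np.arange(ctr-11,ctr+11.1,1),weights=g[m]);k,_=np.histogram(q[m],e)
            h=np.convolve(h/np.maximum(k,1),[1,1,1],'same');i=h[1:-1].argmax()+1
            w=np.maximum(h[i-2:i+3],0);return h[i],((e[i-2:i+3]+.5)[:len(w)]*w).sum()/w.sum()
        r=[peak((abs(Y)<70),X,0),peak((Y>-110)&(Y<110),X,75), peak((X>10)&(X<65),Y,40),peak((X>-65)&(X<65),Y,-40)]
        best.append((sum(z[0] for z in r),yaw,[round(z[1],1) for z in r]))
    best.sort(key=lambda b:-b[0])
    for b in best[:4]: print(n,b)
E
```

```text
t (np.float64(225.39725716264547), np.float64(-26.5), [np.float64(-1.4), np.float64(85.0), np.float64(40.6), np.float64(-39.6)])
t (np.float64(224.767798640876), np.float64(-26.25), [np.float64(-1.4), np.float64(85.0), np.float64(40.5), np.float64(-39.5)])
t (np.float64(223.9975130817523), np.float64(-25.75), [np.float64(-1.4), np.float64(85.0), np.float64(40.3), np.float64(-39.5)])
t (np.float64(222.5010760270913), np.float64(-26.0), [np.float64(-1.4), np.float64(85.0), np.float64(40.4), np.float64(-39.5)])
s (np.float64(374.92494324116694), np.float64(-26.5), [np.float64(-0.3), np.float64(84.6), np.float64(46.4), np.float64(-33.7)])
s (np.float64(373.4014063552771), np.float64(-26.25), [np.float64(-0.3), np.float64(84.5), np.float64(46.4), np.float64(-34.3)])
s (np.float64(369.09704318108305), np.float64(-26.0), [np.float64(-0.3), np.float64(84.5), np.float64(45.8), np.float64(-34.3)])
s (np.float64(367.78372189808783), np.float64(-26.75), [np.float64(-0.3), np.float64(84.6), np.float64(46.6), np.float64(-33.7)])
```

```bash
python3 - <<'E'
from h import *
t=dict(np.load("top0.npz"));W=cloud(t)
for nm,(u,v) in dict(boxR=(232,290),boxBR=(233,312),boxTR=(236,262),boxTL=(145,258),cab=(126,230),cabtop=(85,165),cabR=(132,265),punch=(240,135),mugrim=(485,250)).items(): print(nm,W[v,u].round(3))
m=(W[...,2]>.04)&(W[...,0]>.3)&(W[...,0]<.78)&(W[...,1]<.25)&(W[...,1]>-.75)
n,l,st,ce=cv2.connectedComponentsWithStats(m.astype(np.uint8))
for i in range(1,n):
    if st[i,4]>40: 
        p=W[l==i]; print(st[i], p.min(0).round(3),p.max(0).round(3))
E
```

```text
boxR [ 0.459 -0.078  0.072]
boxBR [ 0.415 -0.077  0.069]
boxTR [ 0.514 -0.088  0.075]
boxTL [0.537 0.096 0.073]
cab [0.608 0.149 0.039]
cabtop [0.69  0.155 0.207]
cabR [0.535 0.144 0.018]
punch [ 0.789 -0.107  0.075]
mugrim [ 0.499 -0.591  0.084]
[ 438  123  103   84 5883] [ 0.601 -0.75   0.04 ] [ 0.78  -0.539  0.08 ]
[146 128  74  31 763] [ 0.763 -0.06   0.04 ] [0.78  0.078 0.156]
[   27   153   102   151 12313] [0.456 0.138 0.04 ] [0.715 0.25  0.212]
[224 198  19  18 270] [ 0.619 -0.102  0.047] [ 0.656 -0.063  0.06 ]
[298 226  19  21 314] [ 0.543 -0.254  0.04 ] [ 0.584 -0.215  0.063]
[ 459  247   59   43 1644] [ 0.425 -0.652  0.04 ] [ 0.503 -0.543  0.106]
[ 134  250  105   70 6397] [ 0.403 -0.091  0.04 ] [0.553 0.118 0.079]
[252 300  16  16 194] [ 0.406 -0.143  0.043] [ 0.437 -0.112  0.057]
[349 309  17  18 254] [ 0.369 -0.339  0.062] [ 0.403 -0.306  0.075]
[309 313  18  19 258] [ 0.365 -0.261  0.064] [ 0.401 -0.227  0.074]
```

```bash
python3 -m jog '{"delta_pos":[[0.446,0.566,0],[0.446,0.566,0],[0.446,0.566,0],[0.446,0.566,0],[0.446,0.566,0],[0.446,0.566,0],[0.446,0.566,0],[0.446,0.566,0],[0.446,0.566,0],[0.446,0.566,0]],"turn":[[0,0,0.583],[0,0,0.583],[0,0,0.583],[0,0,0.583],[0,0,0.583],[0,0,0.583],[0,0,0.583],[0,0,0.583],[0,0,0.583],[0,0,0.583]],"hand":[0.4,0.4,0.4,0.4,0.4,0.4,0.4,0.4,0.4,0.4]}' 40
```

```text
time: 1.1
ee_pos: [0.3855, -0.2413, 0.2056]
tcp_rot: [-180.0, -0.0, 63.9]
wrist_force: [0.8, -1.0, -0.4]
opening: 0.06
```

```bash
python3 - <<'E'
from h import *
p=bot.get_obs()["ee_pos"];a=np.radians(-26.3);d=np.array([np.cos(a),np.sin(a),0])
for n in("side","top"):
    c=grab(n); f=c["frame"].copy()
    for q in (p,p+.03*d,p-.03*d):
        u=proj(c,q)[0]; cv2.drawMarker(f,tuple(int(round(x)) for x in u),(255,0,0),cv2.MARKER_CROSS,5,1)
    c["frame"]=f;u=proj(c,p)[0].astype(int)
    crop(c,max(u[0]-70,0),u[0]+70,max(u[1]-60,0),u[1]+80,n+"1",4)
    print(n,u)
E
```

```text
side [224 168]
top [314 317]
```

View pics/side1.png

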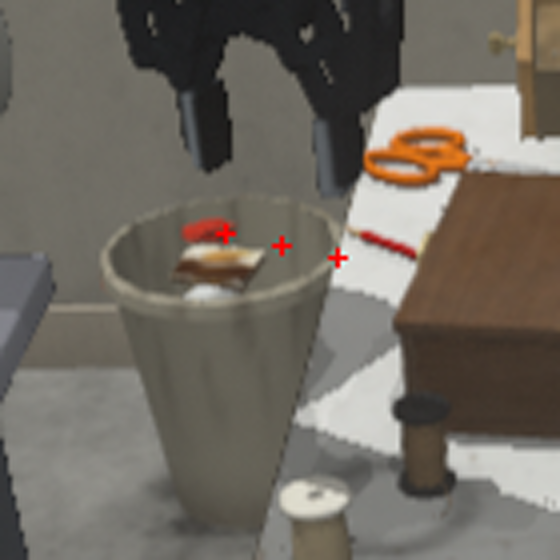

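View pics/top1.png

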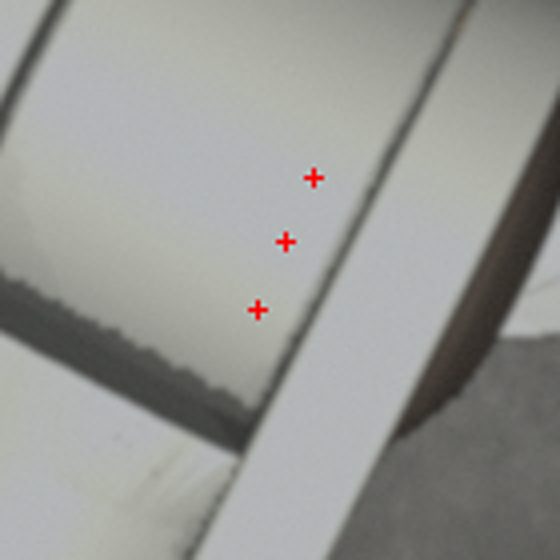

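```bash
python3 - <<'E'
from h import *
c=grab("side");W=cloud(c)
o=bot.get_obs();p=o["ee_pos"];print(p,o["q"].round(2),o["time"])
m=(np.hypot(W[...,0]-p[0],W[...,1]-p[1])<.075)&(W[...,2]>.12)&(W[...,2]<.5)
n,l,st,ce=cv2.connectedComponentsWithStats(m.astype(np.uint8))
P=W[m];print(P.min(0),P.max(0))
for lo in np.arange(.2,.3,.008):
    q=P[(P[:,2]>=lo)&(P[:,2]<lo+.008)]
    if len(q)>0:
        s=(q-p)[:,:2]@[.8965,-.4431]; t=(q-p)[:,:2]@[.4431,.8965]
        print(round(lo,3),len(q),'jaw',[(round(g.min(),3),round(g.max(),3),len(g)) for g in (s[s<0],s[s>0]) if len(g)],'t',t.min().round(3),t.max().round(3))
E
```

```text
[ 0.38568078 -0.24120116  0.20545582] [-32.02  -7.94  -2.6   95.37   0.    84.01] 1.25
[ 0.32102762 -0.30224865  0.236643  ] [ 0.45351599 -0.20145695  0.49825117]
0.232 21 jaw [(np.float64(-0.033), np.float64(-0.028), 10), (np.float64(0.033), np.float64(0.039), 11)] t -0.009 0.012
0.24 85 jaw [(np.float64(-0.041), np.float64(-0.027), 49), (np.float64(0.03), np.float64(0.045), 36)] t -0.012 0.012
0.248 104 jaw [(np.float64(-0.042), np.float64(-0.027), 50), (np.float64(0.031), np.float64(0.045), 54)] t -0.011 0.012
0.256 115 jaw [(np.float64(-0.042), np.float64(-0.027), 58), (np.float64(0.031), np.float64(0.045), 57)] t -0.012 0.014
0.264 100 jaw [(np.float64(-0.042), np.float64(-0.027), 49), (np.float64(0.033), np.float64(0.045), 51)] t -0.011 0.011
0.272 95 jaw [(np.float64(-0.043), np.float64(-0.026), 56), (np.float64(0.03), np.float64(0.049), 39)] t -0.012 0.011
0.28 163 jaw [(np.float64(-0.06), np.float64(-0.028), 87), (np.float64(0.028), np.float64(0.063), 76)] t -0.014 0.014
0.288 250 jaw [(np.float64(-0.062), np.float64(-0.024), 111), (np.float64(0.025), np.float64(0.065), 139)] t -0.014 0.015
0.296 224 jaw [(np.float64(-0.062), np.float64(-0.02), 94), (np.float64(0.02), np.float64(0.065), 130)] t -0.017 0.017
```

```bash
python3 -m jog '{"delta_pos":[[0,0,0],[0,0,0],[0,0,0],[0,0,0],[0,0,0],[0,0,0],[0,0,0],[0,0,0],[0,0,0],[0,0,0]],"turn":[[0,0,0],[0,0,0],[0,0,0],[0,0,0],[0,0,0],[0,0,0],[0,0,0],[0,0,0],[0,0,0],[0,0,0]],"hand":[-1,-1,-1,-1,-1,-1,-1,-1,-1,-1]}'
python3 - <<'E'
from h import *
c=grab("side");W=cloud(c)
o=bot.get_obs();p=o["ee_pos"];print(p,o["opening"])
m=(np.hypot(W[...,0]-p[0],W[...,1]-p[1])<.075)&(W[...,2]>.12)&(W[...,2]<.5)
P=W[m];print(P.min(0),P.max(0))
for lo in np.arange(.2,.3,.008):
    q=P[(P[:,2]>=lo)&(P[:,2]<lo+.008)]
    if len(q)>0:
        s=(q-p)[:,:2]@[.8965,-.4431]; t=(q-p)[:,:2]@[.4431,.8965]
        print(round(lo,3),len(q),s.min().round(3),s.max().round(3),'t',t.min().round(3),t.max().round(3))
u=proj(c,p)[0].astype(int);cv2.drawMarker(c["frame"],tuple(int(x) for x in u),(255,0,0),cv2.MARKER_CROSS,5,1)
crop(c,u[0]-70,u[0]+70,u[1]-60,u[1]+80,"side2",4)
E
```

```text
time: 2.25
ee_pos: [0.3849, -0.2426, 0.2058]
tcp_rot: [-180.0, -0.0, 63.8]
wrist_force: [-0.8, 0.1, -0.5]
opening: 0.0003
[ 0.38490126 -0.2426086   0.20579149] -0.00019898477716474811
[ 0.3259836  -0.3048029   0.23274567] [ 0.44564755 -0.21558887  0.49875062]
0.232 37 -0.01 0.009 t -0.012 0.01
0.24 71 -0.014 0.016 t -0.013 0.008
0.248 71 -0.013 0.016 t -0.013 0.008
0.256 80 -0.013 0.016 t -0.013 0.008
0.264 65 -0.014 0.016 t -0.012 0.009
0.272 83 -0.027 0.032 t -0.014 0.011
0.28 191 -0.038 0.037 t -0.015 0.011
0.288 176 -0.043 0.044 t -0.015 0.019
0.296 225 -0.049 0.05 t -0.019 0.017
```

View pics/side2.png

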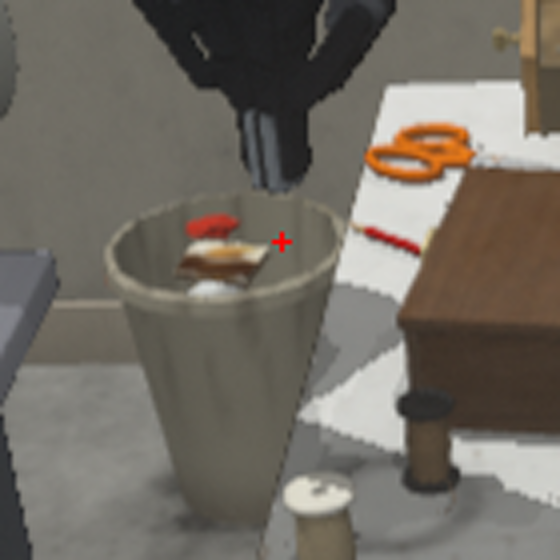

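```bash
python3 -m jog '{"delta_pos":[[0.02,0.05,0],[0,0,0],[0,0,0],[0,0,0],[0,0,-0.6],[0,0,-0.6],[0,0,-0.6],[0,0,-0.6],[0,0,-0.6],[0,0,-0.5]],"turn":[[0,0,0],[0,0,0],[0,0,0],[0,0,0],[0,0,0],[0,0,0],[0,0,0],[0,0,0],[0,0,0],[0,0,0]],"hand":[0.4,0.4,0.4,0.4,0.4,0.4,0.4,0.4,0.4,0.4]}'
python3 - <<'E'
from h import *
c=grab("side");crop(c,160,320,140,320,"side3",4)
E
```

```text
time: 3.3
ee_pos: [0.3855, -0.2399, 0.0292]
tcp_rot: [-180.0, -0.0, 63.8]
wrist_force: [1.5, -0.7, 0.2]
opening: 0.0597
```

View pics/side3.png

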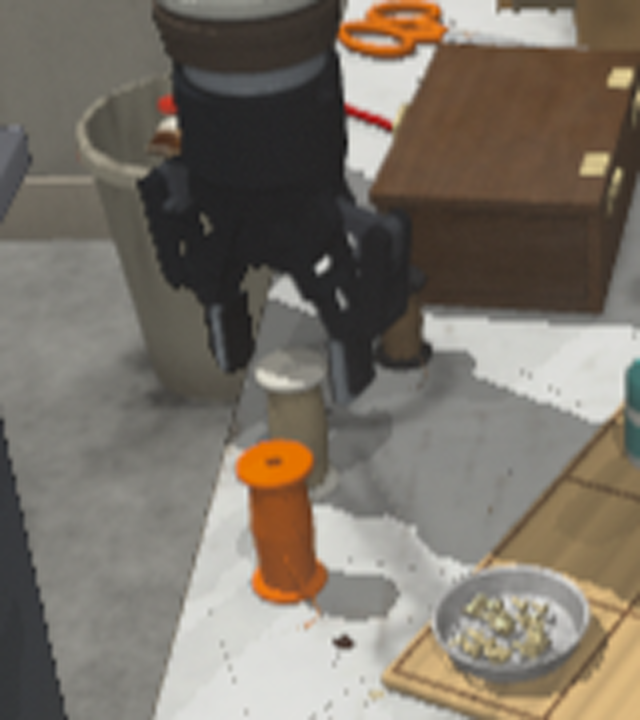

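```bash
python3 -m jog '{"delta_pos":[[0,0,-0.12],[0,0,-0.12],[0,0,-0.12],[0,0,-0.12],[0,0,0],[0,0,0],[0,0,0],[0,0,0],[0,0,0],[0,0,0]],"turn":[[0,0,0],[0,0,0],[0,0,0],[0,0,0],[0,0,0],[0,0,0],[0,0,0],[0,0,0],[0,0,0],[0,0,0]],"hand":[0.4,0.4,0.4,0.4,0.4,-1,-1,-1,-1,-1]}' 40
python3 - <<'E'
from h import *
c=grab("side");crop(c,160,320,140,320,"side4",4)
E
```

```text
time: 4.35
ee_pos: [0.3862, -0.2403, 0.0073]
tcp_rot: [179.9, 0.0, 63.8]
wrist_force: [-0.8, -0.3, 5.1]
opening: 0.0344
```

View pics/side4.png

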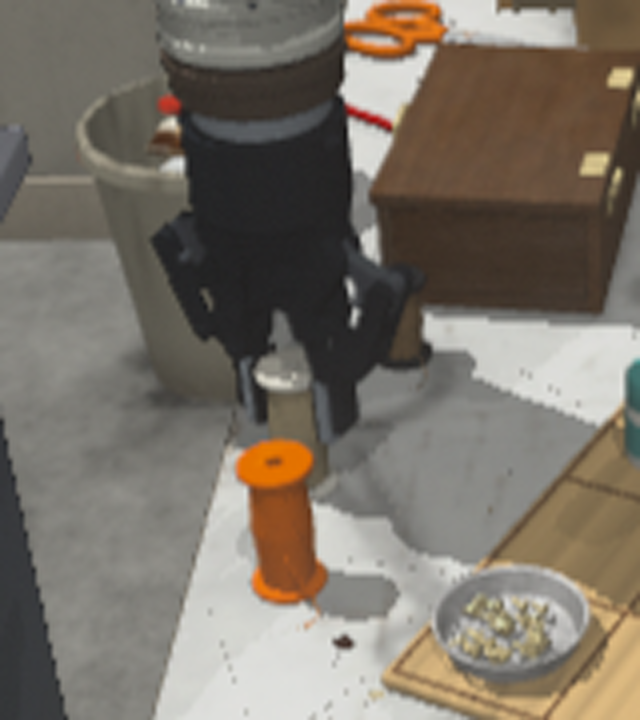

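```bash
python3 -m jog '{"delta_pos":[[0,0,0.3],[0,0,0.5],[0,0,0.5],[0,0,0.5],[0.593,-0.553,0],[0.593,-0.553,0],[0.593,-0.553,0],[0.593,-0.553,0],[0.593,-0.553,0],[0.593,-0.553,0]],"turn":[[0,0,0],[0,0,0],[0,0,0],[0,0,0],[0,0,0],[0,0,0],[0,0,0],[0,0,0],[0,0,0],[0,0,0]],"hand":[-1,-1,-1,-1,-1,-1,-1,-1,-1,-1]}' 40
python3 - <<'E'
from h import *
c=grab("side","side5f");crop(c,190,410,160,340,"side5",3.5)
c=grab("top");crop(c,270,450,150,320,"top5",3.5)
print(bot.get_obs()["ee_pos"])
E
```

```text
time: 5.4
ee_pos: [0.5647, -0.407, 0.0959]
tcp_rot: [-180.0, -0.0, 63.8]
wrist_force: [0.4, -0.0, 0.0]
opening: 0.0341
[ 0.56566628 -0.40823745  0.09181769]
```

View pics/side5.png

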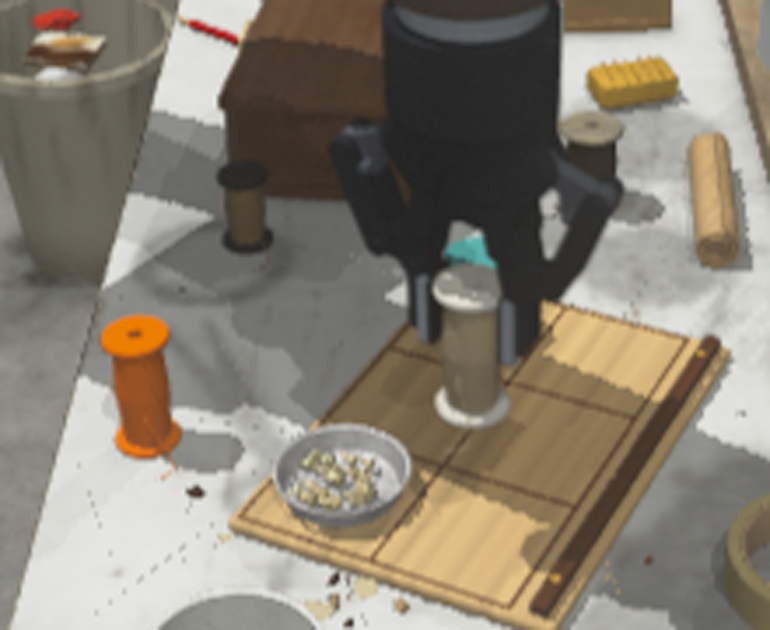

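View pics/top5.png

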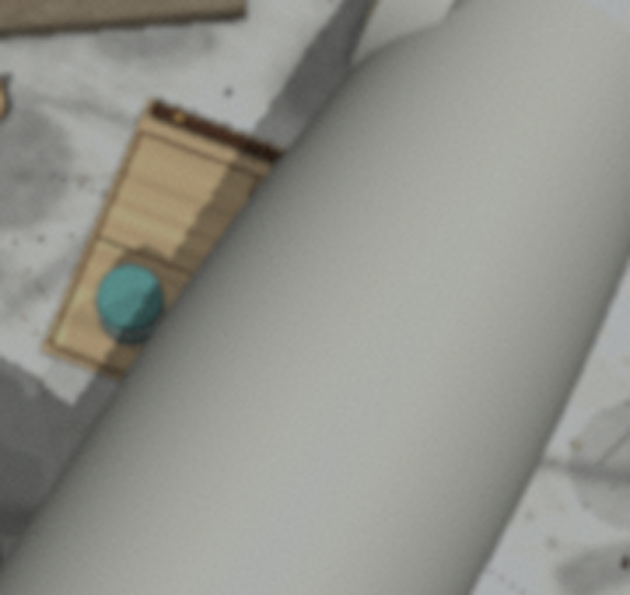

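```bash
python3 - <<'E'
from h import *
c=grab("side");o=bot.get_obs();p=o["ee_pos"];print(p,o["time"])
W=cloud(c);print('top', W[238:246,320:328,2].mean(), ray(c,[323.4,241.4],.16), ray(c,[323.4,241.4],W[238:246,320:328,2].mean()))
s=W[262:266,324,:];print(s)
d=np.hypot(W[...,0]-p[0],W[...,1]-p[1])
for lo in np.arange(.07,.17,.01):
    m=(d<.04)&(W[...,2]>lo)&(W[...,2]<lo+.01)
    if m.sum()>5: q=W[m]; print(round(lo,2),m.sum(),'x',q[:,0].min().round(4),q[:,0].max().round(4),'y',q[:,1].min().round(4),q[:,1].max().round(4))
E
```

```text
[ 0.5642893  -0.40680489  0.09306209] 5.55
top nan [[ 0.5627947  -0.40904112  0.16      ]] [[nan nan nan]]
[[ 0.56343926 -0.424335    0.1307538 ]
 [ 0.56342542 -0.42284856  0.12767043]
 [ 0.56341095 -0.42252824  0.12544262]
 [ 0.56339621 -0.42271502  0.12358722]]
0.08 91 x 0.5483 0.5831 y -0.4427 -0.404
0.09 88 x 0.5516 0.5814 y -0.4345 -0.4044
0.1 80 x 0.5535 0.578 y -0.432 -0.413
0.11 80 x 0.5472 0.5876 y -0.4254 -0.4013
0.12 147 x 0.5375 0.5921 y -0.429 -0.3977
0.13 200 x 0.5375 0.5971 y -0.4286 -0.3963
0.14 168 x 0.5361 0.597 y -0.4285 -0.3983
0.15 326 x 0.5364 0.5968 y -0.4309 -0.3896
0.16 153 x 0.5255 0.5962 y -0.4336 -0.3881
```

```bash
python3 - <<'E'
from h import *
c=grab("side");p=bot.get_obs()["ee_pos"];W=cloud(c)
for v in range(236,284,2):
    print(v,W[v,322:327].mean(0).round(4), c["frame"][v,324])
crop(c,290,360,220,300,"s6",8)
E
```

```text
236 [ 0.564  -0.2437  0.0599] [66 95 91]
238 [nan nan nan] [118 116 109]
240 [ 0.5638 -0.3996  0.1563] [119 116 109]
242 [ 0.5637 -0.4067  0.1572] [119 118 111]
244 [ 0.5637 -0.406   0.1529] [129 126 117]
246 [ 0.5637 -0.4172  0.1568] [145 143 134]
248 [nan nan nan] [226 224 213]
250 [ 0.5636 -0.4261  0.1554] [143 141 129]
252 [ 0.5636 -0.4204  0.1474] [106  98  78]
254 [ 0.5636 -0.4211  0.1441] [118 108  86]
256 [ 0.5635 -0.4206  0.1399] [120 110  88]
258 [ 0.5635 -0.4212  0.1364] [120 110  87]
260 [ 0.5635 -0.4223  0.1332] [119 108  86]
262 [ 0.5634 -0.4224  0.1293] [117 107  86]
264 [ 0.5634 -0.4223  0.1253] [115 106  84]
266 [ 0.5634 -0.4228  0.1216] [110 100  80]
268 [ 0.5634 -0.4222  0.1172] [107  98  79]
270 [ 0.5633 -0.422   0.113 ] [107  98  79]
272 [ 0.5633 -0.4214  0.1085] [107  98  79]
274 [ 0.5633 -0.4207  0.1038] [105  96  77]
276 [ 0.5632 -0.4197  0.0989] [107  97  78]
278 [ 0.5632 -0.4224  0.097 ] [108  99  79]
280 [ 0.5632 -0.4221  0.0926] [176 173 159]
282 [ 0.5631 -0.4249  0.0906] [171 164 148]
```

View pics/s6.png

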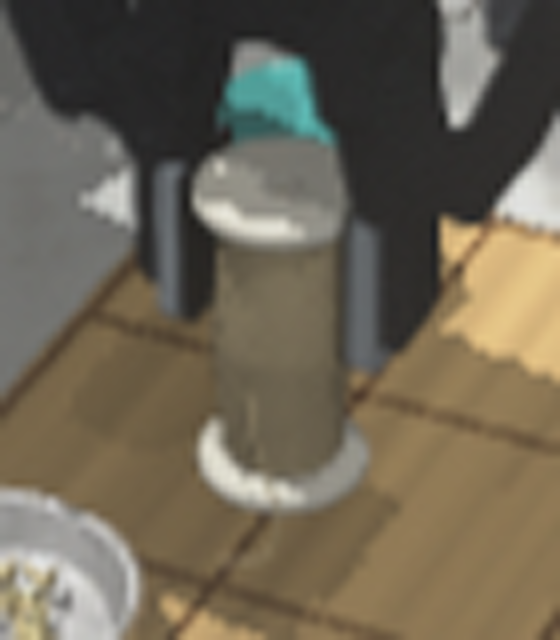

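```bash
python3 -m jog '{"delta_pos":[[0,0.04,-0.2],[0,0,-0.3],[0,0,-0.3],[0,0,-0.3],[0,0,-0.2],[0,0,-0.12],[0,0,-0.08],[0,0,0],[0,0,0],[0,0,0]],"turn":[[0,0,0],[0,0,0],[0,0,0],[0,0,0],[0,0,0],[0,0,0],[0,0,0],[0,0,0],[0,0,0],[0,0,0]],"hand":[-1,-1,-1,-1,-1,-1,-1,-1,-1,-1]}' 40
python3 - <<'E'
from h import *
for i in range(3): o=bot.get_obs(); print(o["ee_pos"],o["wrist_force"])
c=grab("side");W=cloud(c);crop(c,250,410,180,330,"s7",4)
print(bot.get_obs()["ee_pos"])
E
```

```text
time: 6.6
ee_pos: [0.5641, -0.4043, 0.0225]
tcp_rot: [179.9, 0.0, 63.8]
wrist_force: [0.4, -0.6, -0.7]
opening: 0.0345
[ 0.5641393  -0.4042833   0.02250313] [ 0.40416997 -0.55258302 -0.68557776]
[ 0.5641393  -0.4042833   0.02250313] [ 0.40416997 -0.55258302 -0.68557776]
[ 0.5641393  -0.4042833   0.02250313] [ 0.40416997 -0.55258302 -0.68557776]
[ 0.56410638 -0.40421794  0.02240766]
```

View pics/s7.png

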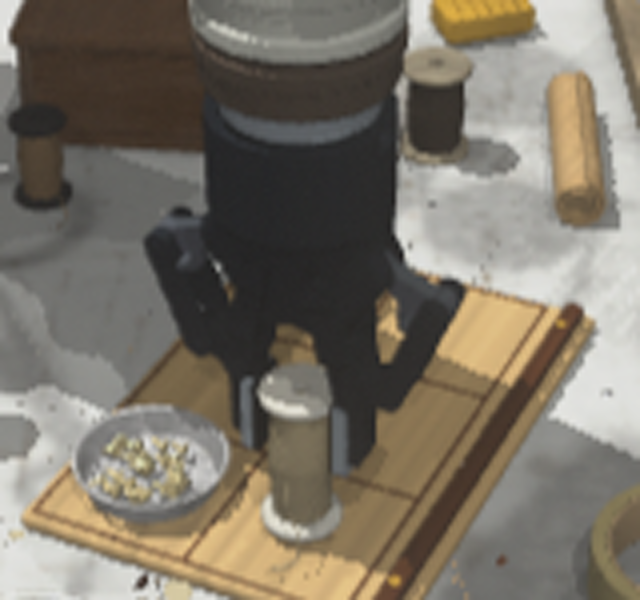

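```bash
python3 -m jog '{"delta_pos":[[0,0,-0.03],[0,0,-0.03],[0,0,-0.03],[0,0,-0.03],[0,0,-0.02],[0,0,0],[0,0,0],[0,0,0],[0,0,0],[0,0,0]],"turn":[[0,0,0],[0,0,0],[0,0,0],[0,0,0],[0,0,0],[0,0,0],[0,0,0],[0,0,0],[0,0,0],[0,0,0]],"hand":[-1,-1,-1,-1,-1,-1,-1,-1,-1,-1]}' 40
```

```text
time: 7.65
ee_pos: [0.5638, -0.4041, 0.0163]
tcp_rot: [179.9, 0.0, 63.8]
wrist_force: [-2.9, 2.6, 9.2]
opening: 0.0343
```

```bash
python3 -m jog '{"delta_pos":[[0,0,0],[0,0,0],[0,0,0],[0,0,0],[0,0,0],[0,0,0.3],[0,0,0.4],[0,0,0.5],[0,0,0.5],[0,0,0.5]],"turn":[[0,0,0],[0,0,0],[0,0,0],[0,0,0],[0,0,0],[0,0,0],[0,0,0],[0,0,0],[0,0,0],[0,0,0]],"hand":[0.25,0.25,0.25,0.25,0.25,0.25,0.25,0.25,0.25,0.25]}' 40
python3 - <<'E'
from h import *
c=grab("side");crop(c,250,410,180,330,"s8",4)
E
```

```text
time: 8.65
ee_pos: [0.5638, -0.404, 0.1272]
tcp_rot: [179.9, 0.0, 63.8]
wrist_force: [-0.0, 0.3, -0.8]
opening: 0.0533
```

View pics/s8.png

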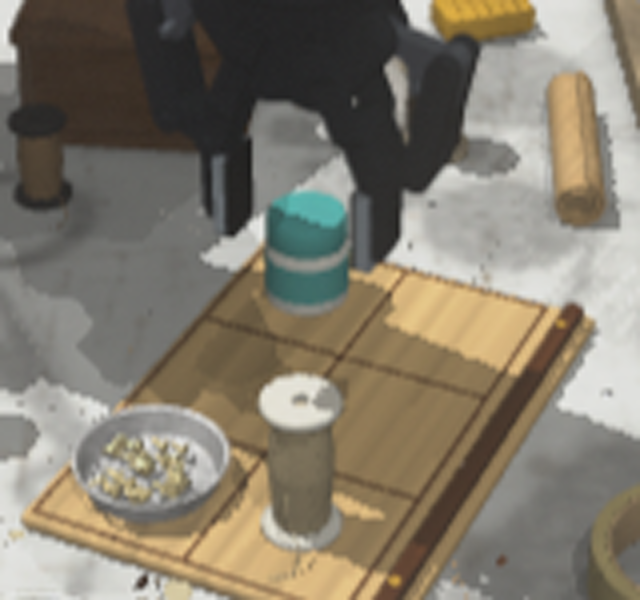

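```bash
python3 -m jog '{"delta_pos":[[-0.279,0.56,0],[-0.279,0.56,0],[-0.279,0.56,0],[-0.279,0.56,0],[-0.279,0.56,0],[-0.279,0.56,0],[-0.279,0.56,0],[-0.279,0.56,0],[-0.279,0.56,0],[-0.279,0.56,0]],"turn":[[0,0,0],[0,0,0],[0,0,0],[0,0,0],[0,0,0],[0,0,0],[0,0,0],[0,0,0],[0,0,0],[0,0,0]],"hand":[0.25,0.25,0.25,0.25,0.25,0.25,0.25,0.25,0.25,0.25]}' 40
python3 - <<'E'
from h import *
c=grab("side");crop(c,190,350,120,270,"s9",4)
print(bot.get_obs()["ee_pos"])
W=cloud(c)
# tall check
d=np.hypot(W[...,0]-.564,W[...,1]+.405);m=(d<.03)&(W[...,2]>.07)&(W[...,2]<.09);v,u=np.nonzero(m)
P=ray(c,np.c_[u,v],.079);print('tall top side',P.mean(0),(P.min(0)+P.max(0))/2)
c=grab("top","t9");W=cloud(c);d=np.hypot(W[...,0]-.562,W[...,1]+.408);m=(d<.03)&(W[...,2]>.07)&(W[...,2]<.09);v,u=np.nonzero(m)
P=ray(c,np.c_[u,v],.079);print('tall top top',len(u),P.mean(0))
E
```

```text
time: 9.7
ee_pos: [0.4238, -0.1231, 0.1259]
tcp_rot: [179.9, -0.0, 63.7]
wrist_force: [1.0, -0.3, -0.5]
opening: 0.0535
[ 0.42202623 -0.12033582  0.12625982]
tall top side [ 0.56400556 -0.40826881  0.079     ] [ 0.56400062 -0.40991342  0.079     ]
tall top top 236 [ 0.55983343 -0.40740668  0.079     ]
```

View pics/s9.png

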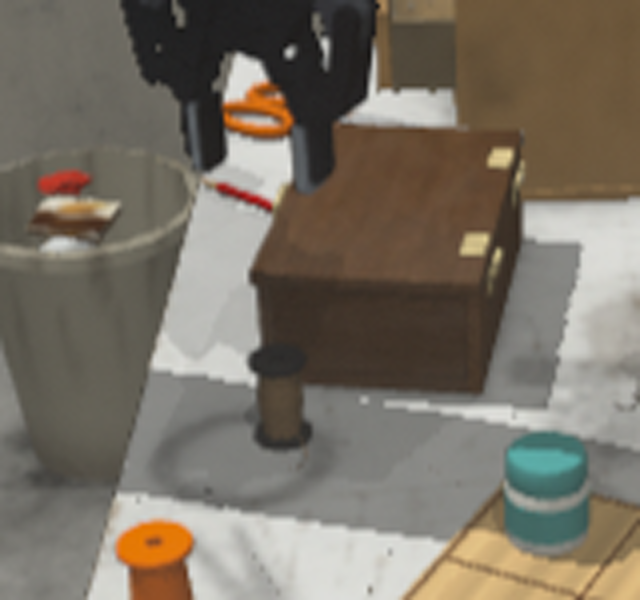

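```bash
python3 -m jog '{"delta_pos":[[0.03,-0.04,-0.3],[0,0,-0.3],[0,0,-0.3],[0,0,-0.3],[0,0,-0.3],[0,0,-0.3],[0,0,-0.3],[0,0,-0.2],[0,0,0],[0,0,0]],"turn":[[0,0,0],[0,0,0],[0,0,0],[0,0,0],[0,0,0],[0,0,0],[0,0,0],[0,0,0],[0,0,0],[0,0,0]],"hand":[0.25,0.25,0.25,0.25,0.25,0.25,0.25,0.25,0.25,0.25]}' 40
python3 - <<'E'
from h import *
c=grab("side");crop(c,190,350,120,270,"s10",4)
print(bot.get_obs()["ee_pos"])
E
```

```text
time: 10.8
ee_pos: [0.4259, -0.1261, 0.0099]
tcp_rot: [180.0, -0.0, 63.8]
wrist_force: [0.3, -0.8, -0.3]
opening: 0.0535
[ 0.42615915 -0.1261445   0.01031013]
```

View pics/s10.png

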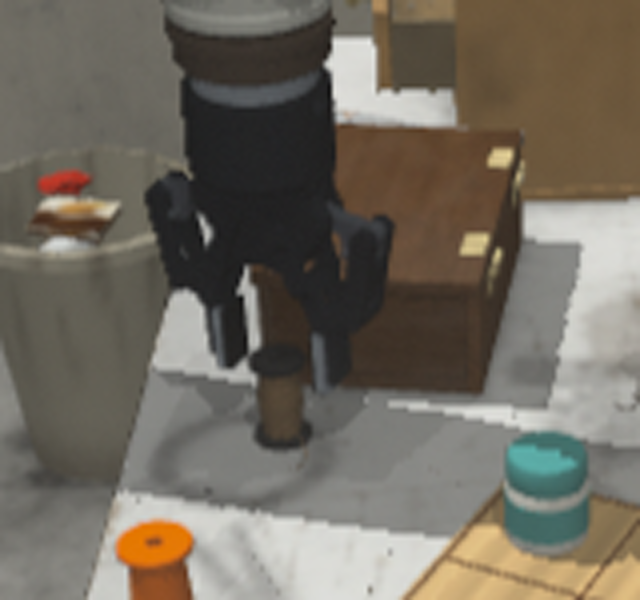

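```bash
python3 -m jog '{"delta_pos":[[0,0.03,-0.1],[0,0,-0.1],[0,0,-0.1],[0,0,0],[0,0,0],[0,0,0],[0,0,0],[0,0,0],[0,0,0],[0,0,0]],"turn":[[0,0,0],[0,0,0],[0,0,0],[0,0,0],[0,0,0],[0,0,0],[0,0,0],[0,0,0],[0,0,0],[0,0,0]],"hand":[0.25,0.25,0.25,0.25,0.25,-1,-1,-1,-1,-1]}' 40
python3 - <<'E'
from h import *
c=grab("side");crop(c,190,350,120,270,"s11",4)
o=bot.get_obs();print(o["ee_pos"],o["wrist_force"])
E
```

```text
time: 11.85
ee_pos: [0.4261, -0.1246, -0.0049]
tcp_rot: [180.0, -0.0, 63.8]
wrist_force: [0.0, -0.6, 4.8]
opening: 0.0303
[ 0.42608071 -0.12462017 -0.00488206] [ 0.15712861 -0.32167839  4.59017545]
```

View pics/s11.png

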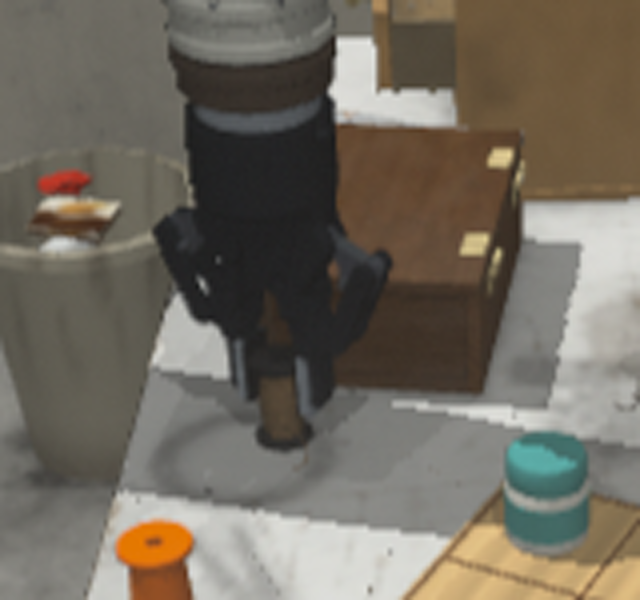

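```bash
python3 -m jog '{"delta_pos":[[0,0,0.4],[0,0,0.5],[0,0,0.5],[0,0,0.5],[0.697,-0.46,0],[0.697,-0.46,0],[0.697,-0.46,0],[0.697,-0.46,0],[0.697,-0.46,0],[0.697,-0.46,0]],"turn":[[0,0,0],[0,0,0],[0,0,0],[0,0,0],[0,0,0],[0,0,0],[0,0,0],[0,0,0],[0,0,0],[0,0,0]],"hand":[-1,-1,-1,-1,-1,-1,-1,-1,-1,-1]}' 40
python3 - <<'E'
from h import *
c=grab("side");crop(c,250,410,150,300,"s12",4)
o=bot.get_obs();print(o["ee_pos"],o["wrist_force"])
E
```

```text
time: 12.9
ee_pos: [0.6359, -0.2634, 0.0888]
tcp_rot: [-179.9, -0.0, 63.8]
wrist_force: [1.1, 0.3, -0.1]
opening: 0.0302
[ 0.63973484 -0.26627697  0.08497743] [-4.42129299  0.49488742 -2.47446175]
```

View pics/s12.png

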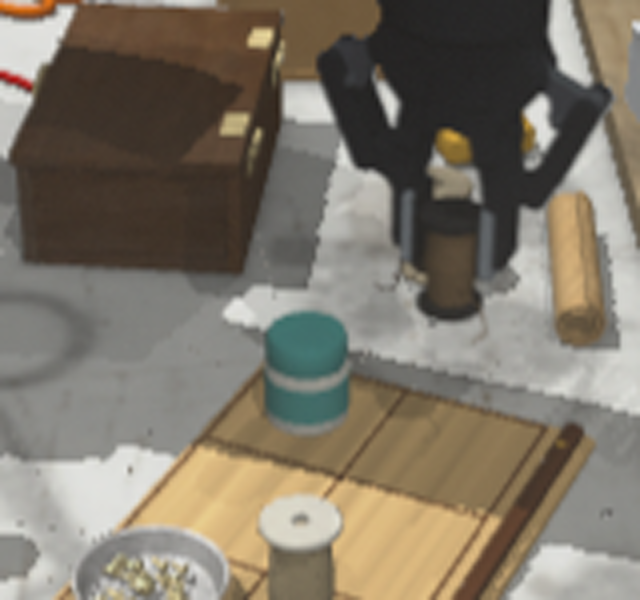

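```bash
python3 -m jog '{"delta_pos":[[0,0,-0.2],[0,0,-0.3],[0,0,-0.3],[0,0,-0.3],[0,0,-0.2],[0,0,-0.15],[0,0,-0.1],[0,0,-0.05],[0,0,0],[0,0,0]],"turn":[[0,0,0],[0,0,0],[0,0,0],[0,0,0],[0,0,0],[0,0,0],[0,0,0],[0,0,0],[0,0,0],[0,0,0]],"hand":[-1,-1,-1,-1,-1,-1,-1,-1,-1,-1]}' 40
python3 - <<'E'
from h import *
c=grab("side");crop(c,250,410,150,300,"s13",4)
o=bot.get_obs();print(o["ee_pos"],o["wrist_force"])
E
```

```text
time: 13.95
ee_pos: [0.6352, -0.2627, 0.0103]
tcp_rot: [180.0, -0.0, 63.8]
wrist_force: [-0.0, 0.0, -0.3]
opening: 0.0303
[ 0.63521496 -0.26267263  0.01036266] [-0.53203493 -0.1798092  -0.59822327]
```

View pics/s13.png

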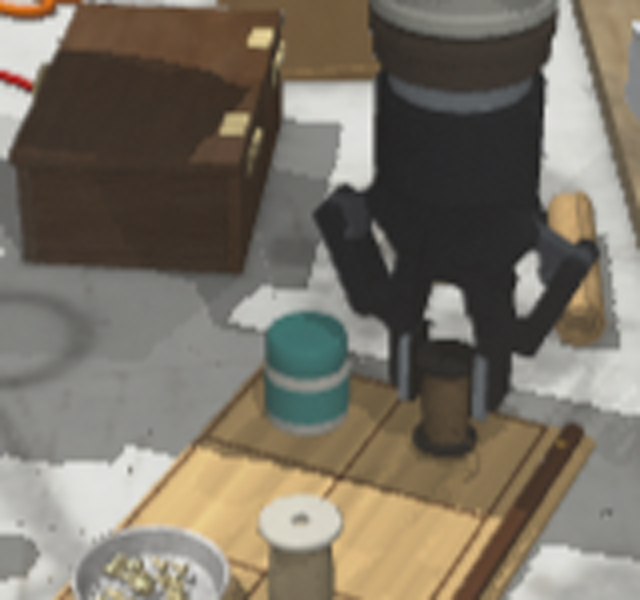

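```bash
python3 -m jog '{"delta_pos":[[0,0,-0.03],[0,0,-0.03],[0,0,-0.03],[0,0,-0.03],[0,0,0],[0,0,0],[0,0,0],[0,0,0],[0,0,0],[0,0,0]],"turn":[[0,0,0],[0,0,0],[0,0,0],[0,0,0],[0,0,0],[0,0,0],[0,0,0],[0,0,0],[0,0,0],[0,0,0]],"hand":[-1,-1,-1,-1,-1,-1,-1,-1,-1,-1]}' 40
```

```text
time: 15.0
ee_pos: [0.635, -0.2625, 0.0042]
tcp_rot: [180.0, -0.0, 63.8]
wrist_force: [-1.3, 0.2, 6.2]
opening: 0.0303
```

```bash
python3 -m jog '{"delta_pos":[[0,0,0],[0,0,0],[0,0,0],[0,0,0],[0,0,0],[0,0,0.3],[0,0,0.5],[0,0,0.5],[0,0,0.5],[0,0,0.5]],"turn":[[0,0,0],[0,0,0],[0,0,0],[0,0,0],[0,0,0],[0,0,0],[0,0,0],[0,0,0],[0,0,0],[0,0,0]],"hand":[0.18,0.18,0.18,0.18,0.18,0.18,0.18,0.18,0.18,0.18]}' 40
python3 - <<'E'
from h import *
c=grab("side");crop(c,250,410,150,300,"s14",4)
o=bot.get_obs();print(o["ee_pos"],o["wrist_force"])
E
```

```text
time: 16.0
ee_pos: [0.635, -0.2625, 0.1213]
tcp_rot: [179.9, -0.0, 63.8]
wrist_force: [0.3, 0.2, 0.4]
opening: 0.0503
[ 0.63616449 -0.26306479  0.12623099] [-0.0883507   1.03333474  2.89952902]
```

View pics/s14.png

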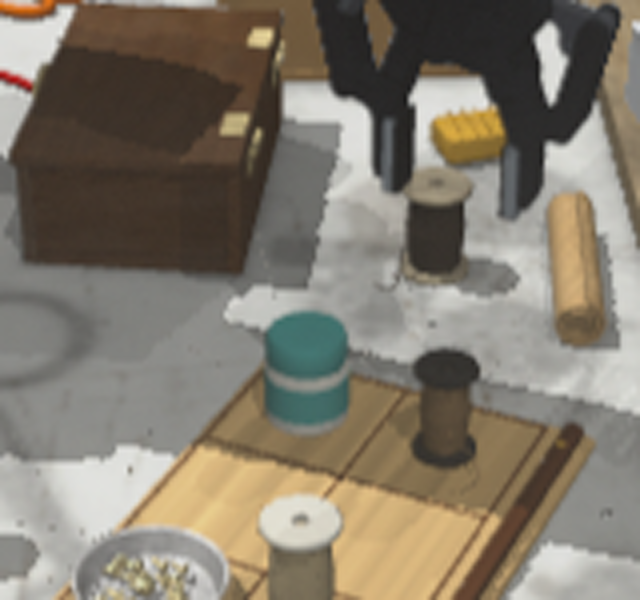

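```bash
python3 -m jog '{"delta_pos":[[0.08,0.639,0],[0.08,0.639,0],[0.08,0.639,0],[0.08,0.639,0],[0.08,0.639,0],[0.08,0.639,0],[0.08,0.639,0],[0.08,0.639,0],[0.08,0.639,0],[0.08,0.639,0]],"turn":[[0,0,-0.591],[0,0,-0.591],[0,0,-0.591],[0,0,-0.591],[0,0,-0.591],[0,0,-0.591],[0,0,-0.591],[0,0,-0.591],[0,0,-0.591],[0,0,-0.591]],"hand":[0.4,0.4,0.4,0.4,0.4,0.4,0.4,0.4,0.4,0.4]}' 60
python3 - <<'E'
from h import *
c=grab("side");crop(c,290,450,70,220,"s15",4)
o=bot.get_obs();print(o["ee_pos"],o["wrist_force"])
c=grab("top","t15")
E
```

```text
time: 17.05
ee_pos: [0.6751, 0.0583, 0.1201]
tcp_rot: [180.0, -0.1, 16.3]
wrist_force: [1.5, 0.4, -0.1]
opening: 0.0594
[0.67532747 0.06293323 0.11978243] [-2.13203822  2.72420642 -1.02556179]
```

View pics/s15.png

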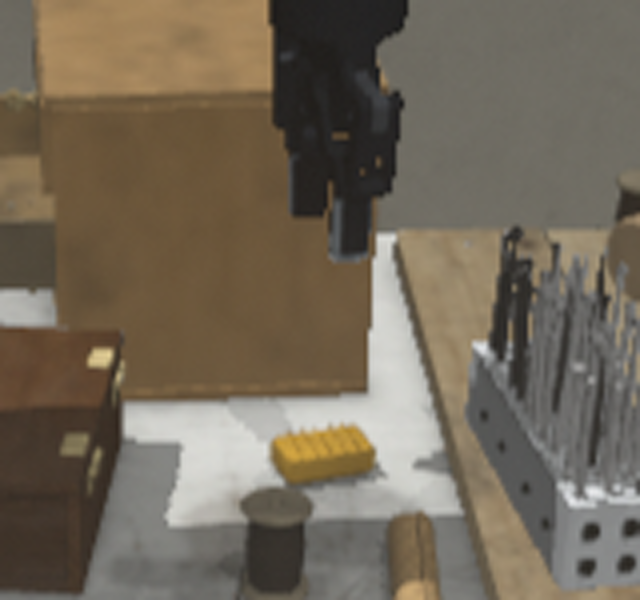

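View pics/t15.png

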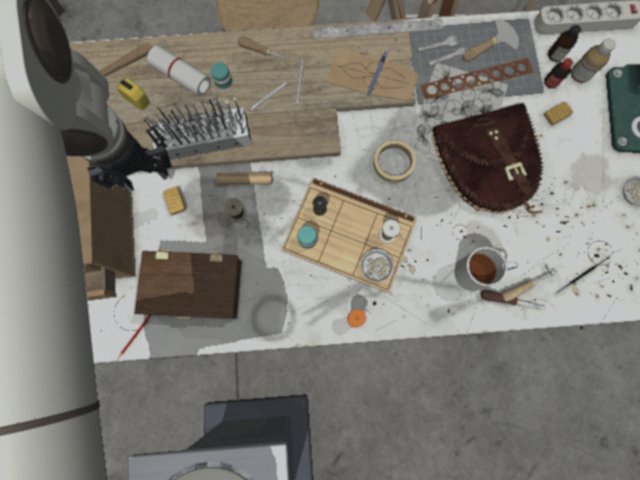

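```bash
python3 -m jog '{"delta_pos":[[0,0,-0.3],[0,0,-0.3],[0,0,-0.3],[0,0,-0.3],[0,0,-0.3],[0,0,-0.3],[0,0,-0.3],[0,0,-0.1],[0,0,0],[0,0,0]],"turn":[[0,0,0],[0,0,0],[0,0,0],[0,0,0],[0,0,0],[0,0,0],[0,0,0],[0,0,0],[0,0,0],[0,0,0]],"hand":[0.4,0.4,0.4,0.4,0.4,0.4,0.4,0.4,0.4,0.4]}' 60
python3 - <<'E'
from h import *
c=grab("side");crop(c,290,450,70,220,"s16",4)
o=bot.get_obs();print(o["ee_pos"],o["wrist_force"])
c=grab("top");crop(c,80,280,100,250,"t16",4)
E
```

```text
time: 18.15
ee_pos: [0.6752, 0.057, 0.0093]
tcp_rot: [180.0, -0.0, 16.5]
wrist_force: [1.5, 0.6, 1.3]
opening: 0.0597
[0.6754428  0.05703281 0.00968535] [-0.42705537 -0.60359813 -0.47864716]
```

View pics/s16.png

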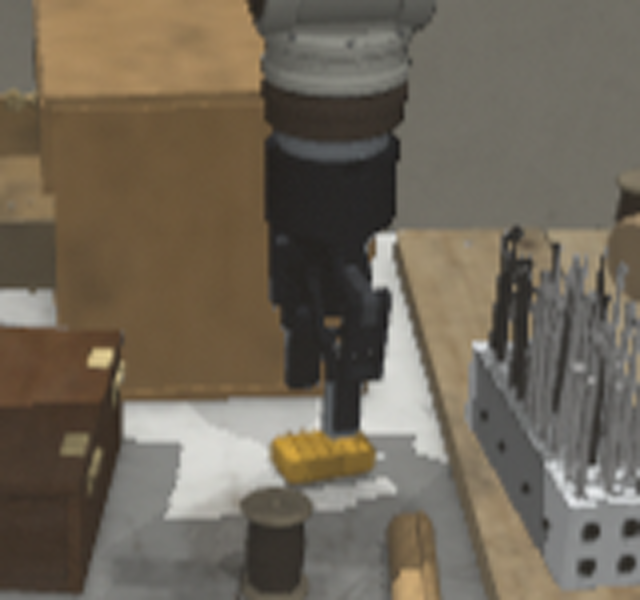

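View pics/t16.png

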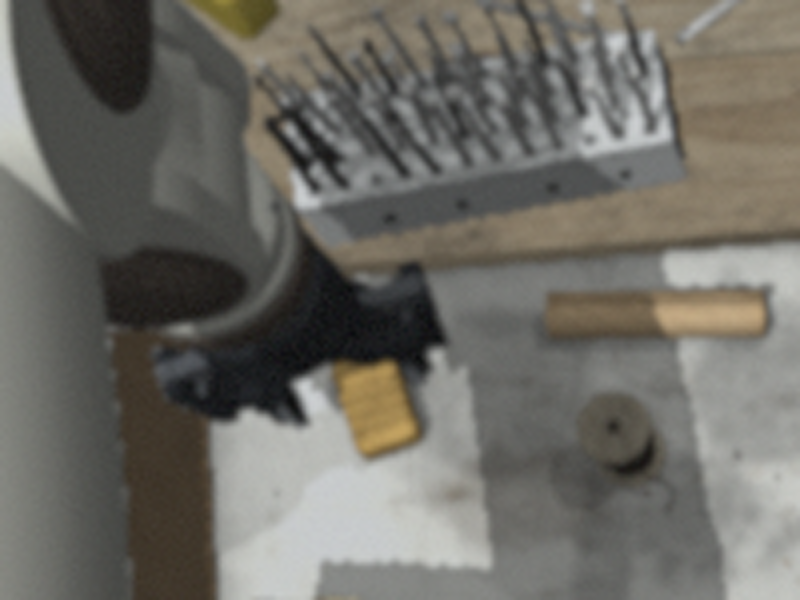

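```bash
python3 -m jog '{"delta_pos":[[0,0,-0.12],[0,0,-0.12],[0,0,-0.12],[0,0,-0.1],[0,0,-0.08],[0,0,-0.06],[0,0,0],[0,0,0],[0,0,0],[0,0,0]],"turn":[[0,0,0],[0,0,0],[0,0,0],[0,0,0],[0,0,0],[0,0,0],[0,0,0],[0,0,0],[0,0,0],[0,0,0]],"hand":[0.4,0.4,0.4,0.4,0.4,0.4,0.4,0.4,0.4,0.4]}' 60
python3 - <<'E'
from h import *
c=grab("side");crop(c,290,450,70,220,"s17",4)
o=bot.get_obs();print(o["ee_pos"],o["wrist_force"])
E
```

```text
time: 19.25
ee_pos: [0.6751, 0.057, -0.0209]
tcp_rot: [180.0, -0.0, 16.5]
wrist_force: [0.2, -0.1, 0.1]
opening: 0.0598
[ 0.67503091  0.05699627 -0.02096677] [-0.35010729  0.19749962  0.79261485]
```

View pics/s17.png

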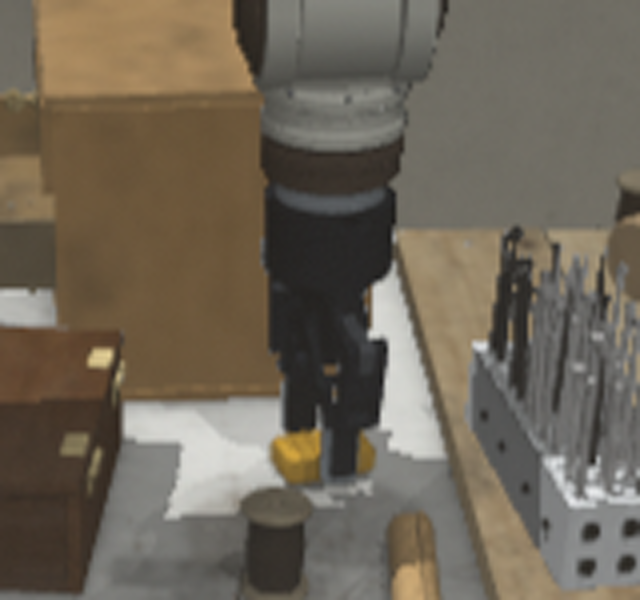

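```bash
python3 -m jog '{"delta_pos":[[0,0,0],[0,0,0],[0,0,0],[0,0,0],[0,0,0],[0,0,0],[0,0,0],[0,0,0],[0,0,0],[0,0,0]],"turn":[[0,0,0],[0,0,0],[0,0,0],[0,0,0],[0,0,0],[0,0,0],[0,0,0],[0,0,0],[0,0,0],[0,0,0]],"hand":[-1,-1,-1,-1,-1,-1,-1,-1,-1,-1]}' 60
python3 - <<'E'
from h import *
c=grab("side");crop(c,290,450,70,220,"s18",4)
o=bot.get_obs();print(o["ee_pos"],o["wrist_force"])
E
```

```text
time: 20.3
ee_pos: [0.6752, 0.057, -0.0208]
tcp_rot: [180.0, -0.0, 16.5]
wrist_force: [-1.1, -0.4, 4.5]
opening: 0.0347
[ 0.67515428  0.0570001  -0.02081289] [-0.58740259 -0.25149324  5.60548663]
```

View pics/s18.png

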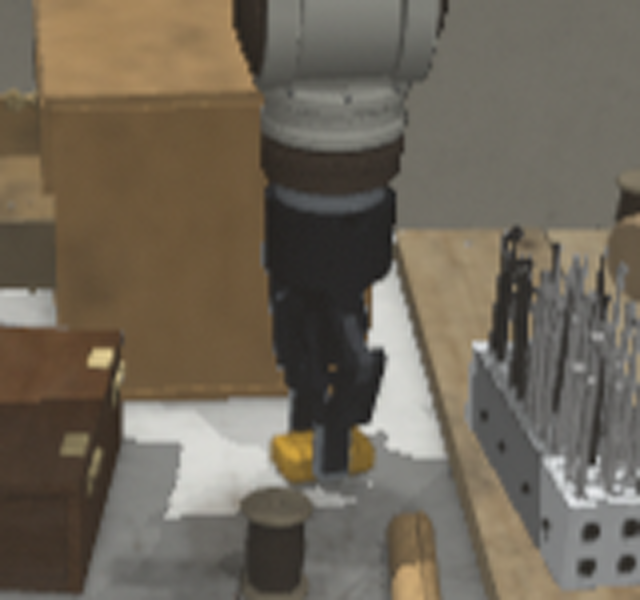

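```bash
python3 -m jog '{"delta_pos":[[0,0,0.3],[0,0,0.7],[0,0,0.7],[0,0,0.7],[-0.151,-0.783,0],[-0.151,-0.783,0],[-0.151,-0.783,0],[-0.151,-0.783,0],[-0.151,-0.783,0],[-0.151,-0.783,0]],"turn":[[0,0,0],[0,0,0],[0,0,0],[0,0,0],[0,0,0.591],[0,0,0.591],[0,0,0.591],[0,0,0.591],[0,0,0.591],[0,0,0.591]],"hand":[-1,-1,-1,-1,-1,-1,-1,-1,-1,-1]}' 60
python3 -m jog '{"delta_pos":[[-0.151,-0.783,0],[-0.151,-0.783,0],[-0.151,-0.783,0],[-0.151,-0.783,0],[0,0,0],[0,0,0],[0,0,0],[0,0,0],[0,0,0],[0,0,0]],"turn":[[0,0,0.591],[0,0,0.591],[0,0,0.591],[0,0,0.591],[0,0,0],[0,0,0],[0,0,0],[0,0,0],[0,0,0],[0,0,0]],"hand":[-1,-1,-1,-1,-1,-1,-1,-1,-1,-1]}' 60
python3 - <<'E'
from h import *
c=grab("side");crop(c,250,410,150,300,"s19",4)
o=bot.get_obs();print(o["ee_pos"],o["wrist_force"])
E
```

```text
time: 21.35
ee_pos: [0.6289, -0.1794, 0.0993]
tcp_rot: [-180.0, 0.0, 45.0]
wrist_force: [1.8, 0.0, -1.5]
opening: 0.0347
time: 22.35
ee_pos: [0.5997, -0.3338, 0.099]
tcp_rot: [180.0, -0.0, 63.8]
wrist_force: [-0.4, 0.1, -1.2]
opening: 0.0346
[ 0.59964814 -0.33391707  0.09892857] [ 0.0077449  -0.1332179  -1.81494906]
```

View pics/s19.png

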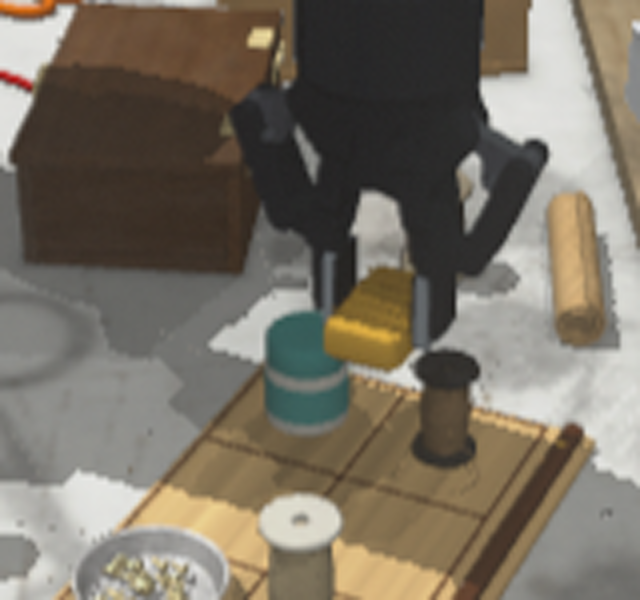

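```bash
python3 -m jog '{"delta_pos":[[0,0,-0.2],[0,0,-0.3],[0,0,-0.3],[0,0,-0.3],[0,0,-0.3],[0,0,-0.3],[0,0,-0.2],[0,0,-0.1],[0,0,0],[0,0,0]],"turn":[[0,0,0],[0,0,0],[0,0,0],[0,0,0],[0,0,0],[0,0,0],[0,0,0],[0,0,0],[0,0,0],[0,0,0]],"hand":[-1,-1,-1,-1,-1,-1,-1,-1,-1,-1]}' 60
python3 - <<'E'
from h import *
c=grab("side");crop(c,250,410,170,320,"s20",4)
o=bot.get_obs();print(o["ee_pos"],o["wrist_force"])
E
```

```text
time: 23.4
ee_pos: [0.5997, -0.3347, -0.0006]
tcp_rot: [180.0, 0.0, 63.8]
wrist_force: [-0.4, -1.0, -1.0]
opening: 0.0344
[ 5.99878151e-01 -3.34757040e-01 -3.36981479e-04] [ 0.05560273 -0.35232338 -1.31581824]
```

View pics/s20.png

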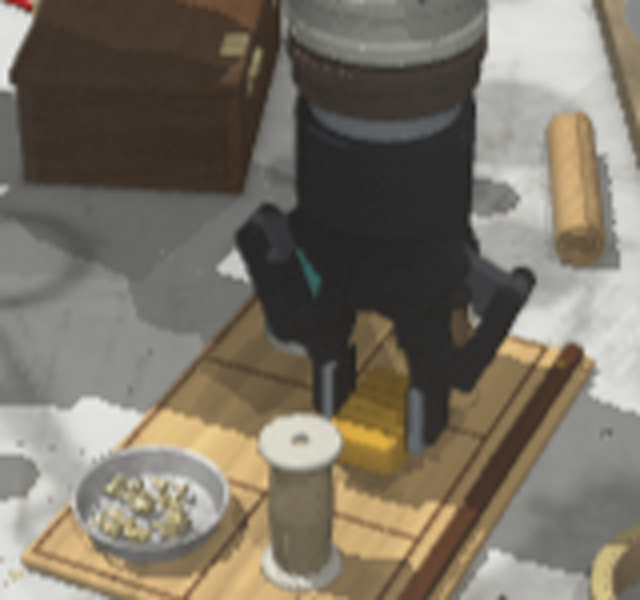

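```bash
python3 -m jog '{"delta_pos":[[0,0,-0.05],[0,0,-0.05],[0,0,-0.05],[0,0,-0.04],[0,0,-0.03],[0,0,-0.02],[0,0,0],[0,0,0],[0,0,0],[0,0,0]],"turn":[[0,0,0],[0,0,0],[0,0,0],[0,0,0],[0,0,0],[0,0,0],[0,0,0],[0,0,0],[0,0,0],[0,0,0]],"hand":[-1,-1,-1,-1,-1,-1,-1,-1,-1,-1]}' 60
```

```text
time: 24.45
ee_pos: [0.5994, -0.3345, -0.0118]
tcp_rot: [180.0, 0.0, 63.8]
wrist_force: [-3.7, 2.7, 8.7]
opening: 0.0347
```

Contact; release to about 50 mm and lift.

```bash
python3 -m jog '{"delta_pos":[[0,0,0],[0,0,0],[0,0,0],[0,0,0],[0,0,0],[0,0,0.2],[0,0,0.4],[0,0,0.6],[0,0,0.6],[0,0,0.6]],"turn":[[0,0,0],[0,0,0],[0,0,0],[0,0,0],[0,0,0],[0,0,0],[0,0,0],[0,0,0],[0,0,0],[0,0,0]],"hand":[0.18,0.18,0.18,0.18,0.18,0.18,0.18,0.18,0.18,0.18]}' 40
python3 - <<'E'
from h import *
c=grab("side");crop(c,250,410,170,320,"s21",4)
o=bot.get_obs();print(o["ee_pos"],o["wrist_force"])
E
```

```text
time: 25.45
ee_pos: [0.5993, -0.3345, 0.1089]
tcp_rot: [180.0, 0.0, 63.8]
wrist_force: [0.4, 0.2, 0.7]
opening: 0.0503
[ 0.60084094 -0.33533539  0.11489553] [-0.46828903  0.21843063  4.1687452 ]
```

View pics/s21.png

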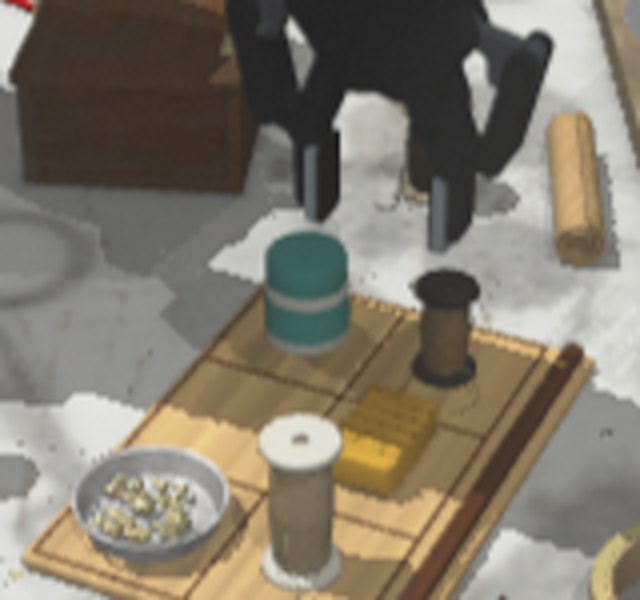

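```bash
python3 -m jog '{"delta_pos":[[0.081,0.511,0],[0.081,0.511,0],[0.081,0.511,0],[0.081,0.511,0],[0.081,0.511,0],[0.081,0.511,0],[0.081,0.511,0],[0.081,0.511,0],[0.081,0.511,0],[0.081,0.511,0]],"turn":[[0,0,0],[0,0,0],[0,0,0],[0,0,0],[0,0,0],[0,0,0],[0,0,0],[0,0,0],[0,0,0],[0,0,0]],"hand":[0.32,0.32,0.32,0.32,0.32,0.32,0.32,0.32,0.32,0.32]}' 40
python3 -m jog '{"delta_pos":[[0,0,0],[0,0,-0.3],[0,0,-0.3],[0,0,-0.3],[0,0,-0.3],[0,0,-0.3],[0,0,-0.3],[0,0,-0.1],[0,0,0],[0,0,0]],"turn":[[0,0,0],[0,0,0],[0,0,0],[0,0,0],[0,0,0],[0,0,0],[0,0,0],[0,0,0],[0,0,0],[0,0,0]],"hand":[0.32,0.32,0.32,0.32,0.32,0.32,0.32,0.32,0.32,0.32]}' 40
python3 - <<'E'
from h import *
c=grab("side");crop(c,280,440,100,250,"s22",4)
o=bot.get_obs();print(o["ee_pos"],o["wrist_force"])
c=grab("top");crop(c,150,440,130,320,"t22",2.7)
W=cloud(c)
d=np.hypot(W[...,0]-.5966,W[...,1]+.3386);m=((d<.045)&(abs(W[...,2]-.029)<.008)).astype(np.uint8)
cs,_=cv2.findContours(m,cv2.RETR_EXTERNAL,cv2.CHAIN_APPROX_NONE);cc=max(cs,key=len)[:,0]
P=ray(c,cc,.029)[:,:2]*1000
print('wax in board(top cam)',cv2.minAreaRect(P.astype(np.float32)))
B=np.array([.5629,-.3224]);bx=np.array([.8965,-.4431]);by=np.array([.4431,.8965])
for nm,p,h in (('tall',(.560,-.4074),.079),('small',(.632,-.267),.059)):
    d=np.hypot(W[...,0]-p[0],W[...,1]-p[1]);m=(d<.028)&(abs(W[...,2]-h)<.009);v,u=np.nonzero(m);q=ray(c,np.c_[u,v],h)[:,:2].mean(0)
    print(nm,len(u),q,((q-B)@bx).round(4),((q-B)@by).round(4))
q=np.array(cv2.minAreaRect(P.astype(np.float32))[0])/1000;print('wax',((q-B)@bx).round(4),((q-B)@by).round(4))
E
```

```text
time: 26.5
ee_pos: [0.6401, -0.078, 0.1075]
tcp_rot: [180.0, -0.0, 63.8]
wrist_force: [0.7, -0.5, 0.8]
opening: 0.0562
time: 27.5
ee_pos: [0.6402, -0.079, 0.0123]
tcp_rot: [180.0, -0.0, 63.8]
wrist_force: [-0.1, -0.5, -0.2]
opening: 0.0562
[ 0.64044824 -0.07904432  0.01266149] [-0.97361377  0.18711301  0.20346428]
wax in board(top cam) ((596.2757568359375, -333.1767578125), (57.42078399658203, 37.21269607543945), 63.99367141723633)
tall 234 [ 0.55979799 -0.40737697] 0.0349 -0.0776
small 171 [ 0.63065135 -0.2659083 ] 0.0357 0.0807
wax 0.0347 0.0051
```

View pics/s22.png

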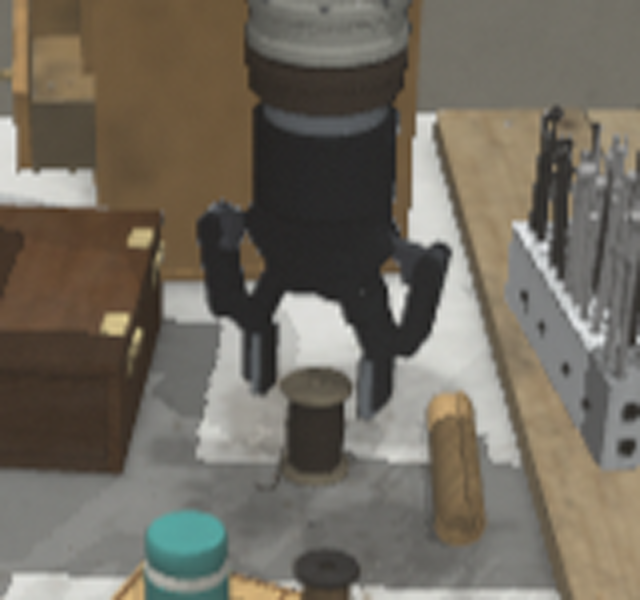

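View pics/t22.png

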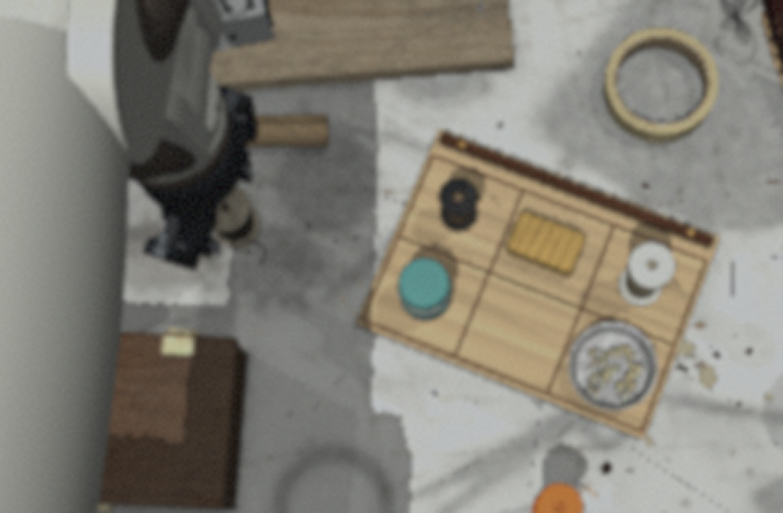

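```bash
python3 -m jog '{"delta_pos":[[0,0,-0.1],[0,0,-0.1],[0,0,-0.08],[0,0,0],[0,0,0],[0,0,0],[0,0,0],[0,0,0],[0,0,0],[0,0,0]],"turn":[[0,0,0],[0,0,0],[0,0,0],[0,0,0],[0,0,0],[0,0,0],[0,0,0],[0,0,0],[0,0,0],[0,0,0]],"hand":[0.32,0.32,0.32,0.32,0.32,-1,-1,-1,-1,-1]}' 40
python3 - <<'E'
from h import *
c=grab("side");crop(c,280,440,100,250,"s23",4)
o=bot.get_obs();print(o["ee_pos"],o["wrist_force"])
E
```

```text
time: 28.6
ee_pos: [0.6402, -0.0791, -0.0018]
tcp_rot: [180.0, -0.0, 63.8]
wrist_force: [-0.7, -0.7, 4.3]
opening: 0.0385
[ 0.64016048 -0.07907105 -0.00177863] [0.50552567 0.16340441 3.99087603]
```

View pics/s23.png

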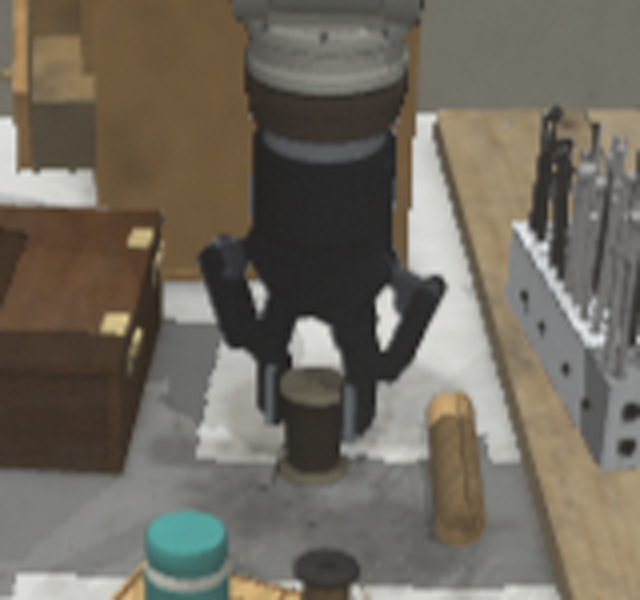

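```bash
python3 -m jog '{"delta_pos":[[0,0,0.3],[0,0,0.7],[0,0,0.7],[0,0,0.6],[-0.359,-0.747,0],[-0.359,-0.747,0],[-0.359,-0.747,0],[-0.359,-0.747,0],[-0.359,-0.747,0],[-0.359,-0.747,0]],"turn":[[0,0,0],[0,0,0],[0,0,0],[0,0,0],[0,0,0],[0,0,0],[0,0,0],[0,0,0],[0,0,0],[0,0,0]],"hand":[-1,-1,-1,-1,-1,-1,-1,-1,-1,-1]}' 40
python3 -m jog '{"delta_pos":[[0,0,0],[0,0,-0.2],[0,0,-0.3],[0,0,-0.4],[0,0,-0.4],[0,0,-0.4],[0,0,-0.2],[0,0,-0.1],[0,0,0],[0,0,0]],"turn":[[0,0,0],[0,0,0],[0,0,0],[0,0,0],[0,0,0],[0,0,0],[0,0,0],[0,0,0],[0,0,0],[0,0,0]],"hand":[-1,-1,-1,-1,-1,-1,-1,-1,-1,-1]}' 40
python3 - <<'E'
from h import *
c=grab("side");crop(c,250,410,170,320,"s24",4)
o=bot.get_obs();print(o["ee_pos"],o["wrist_force"])
E
```

```text
time: 29.65
ee_pos: [0.5312, -0.3045, 0.1137]
tcp_rot: [180.0, 0.0, 63.8]
wrist_force: [0.6, -0.2, 0.4]
opening: 0.0378
time: 30.65
ee_pos: [0.5327, -0.3031, 0.0136]
tcp_rot: [179.9, 0.0, 63.8]
wrist_force: [-1.5, 0.2, -0.3]
opening: 0.0382
[ 0.53276434 -0.30325517  0.01377373] [ 1.16608582 -0.29597861 -1.141378  ]
```

View pics/s24.png

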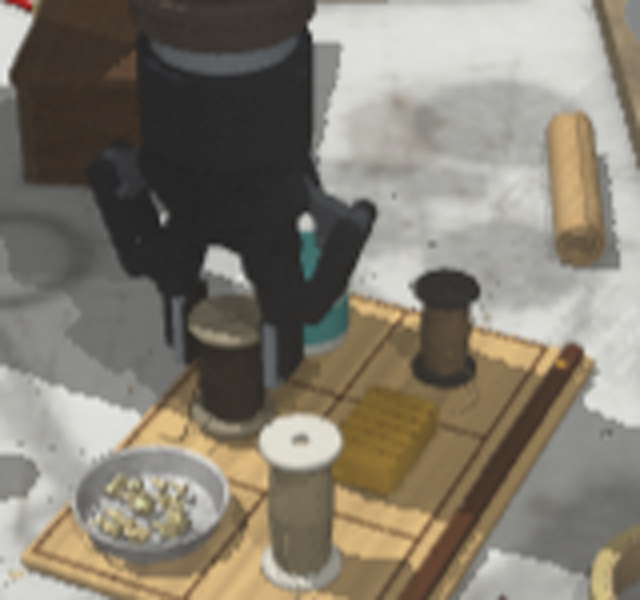

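```bash
python3 -m jog '{"delta_pos":[[0,0,-0.03],[0,0,-0.03],[0,0,-0.03],[0,0,-0.03],[0,0,-0.01],[0,0,0],[0,0,0],[0,0,0],[0,0,0],[0,0,0]],"turn":[[0,0,0],[0,0,0],[0,0,0],[0,0,0],[0,0,0],[0,0,0],[0,0,0],[0,0,0],[0,0,0],[0,0,0]],"hand":[-1,-1,-1,-1,-1,-1,-1,-1,-1,-1]}' 40
```

```text
time: 31.7
ee_pos: [0.5323, -0.3032, 0.0072]
tcp_rot: [180.0, 0.0, 63.8]
wrist_force: [-3.0, 0.6, 6.0]
opening: 0.0384
```

Contact; release, lift, then retreat.

```bash
python3 -m jog '{"delta_pos":[[0,0,0],[0,0,0],[0,0,0],[0,0,0],[0,0,0],[0,0,0.2],[0,0,0.4],[0,0,0.6],[0,0,0.6],[0,0,0.6]],"turn":[[0,0,0],[0,0,0],[0,0,0],[0,0,0],[0,0,0],[0,0,0],[0,0,0],[0,0,0],[0,0,0],[0,0,0]],"hand":[0.3,0.3,0.3,0.3,0.3,0.3,0.3,0.3,0.3,0.3]}' 40
python3 -m jog '{"delta_pos":[[0,0,0.6],[-0.2,0.3,0.3],[-0.4,0.6,0],[-0.4,0.6,0],[-0.4,0.6,0],[-0.4,0.6,0],[-0.4,0.6,0],[0,0,0],[0,0,0],[0,0,0]],"turn":[[0,0,0],[0,0,0],[0,0,0],[0,0,0],[0,0,0],[0,0,0],[0,0,0],[0,0,0],[0,0,0],[0,0,0]],"hand":[0.3,0.3,0.3,0.3,0.3,0.3,0.3,0.3,0.3,0.3]}' 40
python3 - <<'E'
from h import *
c=grab("side");crop(c,210,410,170,320,"s25",4)
c=grab("top");crop(c,150,530,130,340,"t25",2.1)
W=cloud(c)
B=np.array([.5629,-.3224]);bx=np.array([.8965,-.4431]);by=np.array([.4431,.8965])
for nm,p,h in (('tall',(.560,-.4074),.079),('small',(.632,-.267),.059),('wide',(.530,-.307),.064),('roll',(.709,-.111),.027)):
    d=np.hypot(W[...,0]-p[0],W[...,1]-p[1]);m=(d<(.08 if nm=='roll' else .03))&(abs(W[...,2]-h)<.009);v,u=np.nonzero(m);q=ray(c,np.c_[u,v],h)[:,:2].mean(0)
    print(nm,len(u),q,((q-B)@bx).round(4),((q-B)@by).round(4),np.median(W[v,u,2]))
d=np.hypot(W[...,0]-.5963,W[...,1]+.333);m=((d<.04)&(abs(W[...,2]-.029)<.008)).astype(np.uint8)
cs,_=cv2.findContours(m,cv2.RETR_EXTERNAL,cv2.CHAIN_APPROX_NONE);r=cv2.minAreaRect((ray(c,max(cs,key=len)[:,0],.029)[:,:2]*1000).astype(np.float32));q=np.array(r[0])/1000
print('wax',r,((q-B)@bx).round(4),((q-B)@by).round(4))
E
```

```text
time: 32.7
ee_pos: [0.5321, -0.3031, 0.1283]
tcp_rot: [180.0, 0.0, 63.8]
wrist_force: [0.8, -0.2, 0.8]
opening: 0.0556
time: 33.7
ee_pos: [0.4227, -0.1386, 0.1717]
tcp_rot: [179.9, -0.0, 63.8]
wrist_force: [-0.4, -1.0, -0.3]
opening: 0.0555
tall 235 [ 0.55977584 -0.40744462] 0.0349 -0.0776 0.07881507322523104
small 171 [ 0.63065135 -0.2659083 ] 0.0357 0.0807 0.058450598301819735
wide 287 [ 0.52838637 -0.30643593] -0.038 -0.001 0.06364700271476038
roll 1188 [ 0.74078323 -0.10755082] 0.0643 0.2714 0.022472723807833685
wax ((596.4257202148438, -333.21771240234375), (57.318607330322266, 37.1920051574707), 63.55731201171875) 0.0348 0.0052
```

View pics/s25.png

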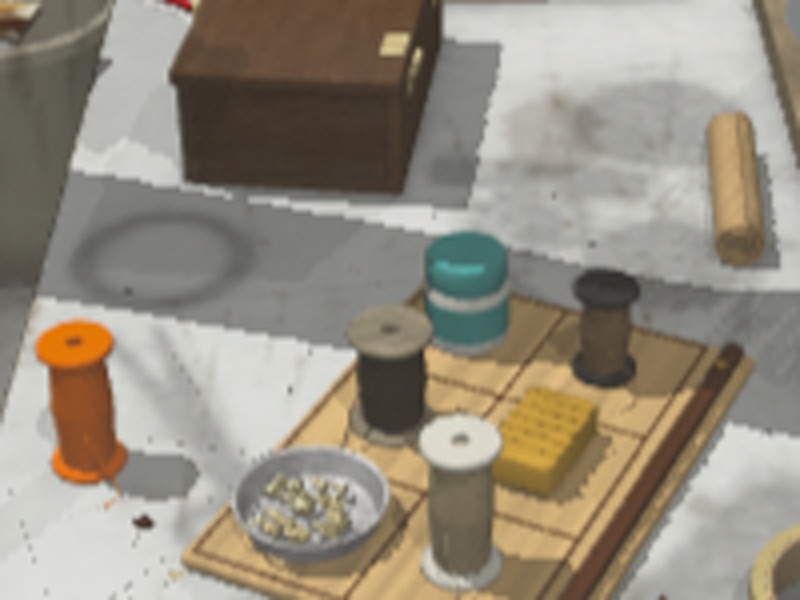

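View pics/t25.png

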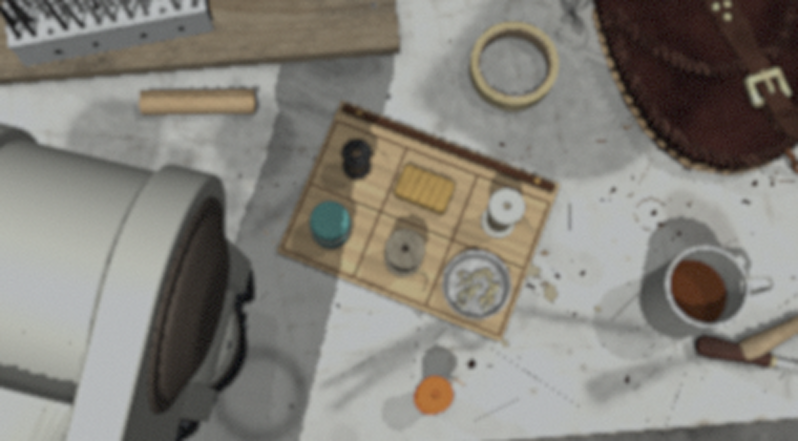

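```bash
python3 -c "
from workcell import ticket
print(ticket.job_done())"
```

```text
the job is handed in; nothing more can be done
None
```

The stitching kit is set out on the board, and I handed the job in at about 34 s; the hand-in reports no verdict. I placed the tall light spool behind the dish, the smallest spool behind the jar, the wax block between them and the wide spool in the front middle square, in that order.

**Final check (top camera, board frame, in mm):**

| Thing | Measured x, y | Square centre x, y |
|---|---|---|
| Tall spool | 34.9, -77.6 | 37.5, -80 |
| Smallest spool | 35.7, +80.7 | 37.5, +80 |
| Wax block | 34.8, +5.2 | 37.5, 0 |
| Wide spool | -38.0, -1.0 | -37.5, 0 |

- **Upright and square:** the wax's long side is within 1° of the rail. I judged the spools upright from the pictures and the heights of their tops, with no tilt measurement.
- **Left alone:** the mug, the leather roll and the orange spool look unmoved in the last pictures. I did not measure the mug, and my measurement of the roll failed because it picked up other points.
- **Hands off:** the arm was clear of everything at the end. The wrist force stayed under about 10 N in every reading I took.

**What disagreed:**
- **Cameras:** the two cameras disagree by about 4–6 mm in the horizontal plane. Grasping showed the side camera agrees with the robot, so I moved by the side camera's positions. The table uses the top camera only, for both the things and the board.
- **Fingertips:** the fingertips sit about 27–30 mm above the reported TCP, so I set grip heights from the pictures and felt for contact when placing.

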